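# Lock the sheave spindle with its linchpin

## Task

Take the linchpin (the one with the hinged ring) out of the wooden rack and push it gently down through the cross hole in the spindle's flat end, ring lying back towards the sheave, until its head sits fully home. Then swing its ring over the head and press it down past the spindle's free end until it snaps under, so the pin cannot come out. Never force anything, leave the other things alone, and let go.

Things in the scene. Friction and masses are not known exactly. Their poses are not given: they have to be found in the camera images.
- stand: fixed grey steel bracket with a level spindle: wooden sheave (90 mm), brass sleeve (32 mm) with washer (38 mm), and at the free end a flat steel tang 18 mm wide (y) and 22 mm high, top 121 mm above the bench. Origin on the bench under seat; x along the spindle to its free end, z up. Washer begins 17 mm, sheave 84 mm behind the hole, post (142 mm high) at x = -144 to -156 mm
- seat (a point): point on the tang's flat top, axes as stand, at the middle of where the vertical cross hole (10.5 mm, right through) can be. End float, not measured: the hole's real centre lies anywhere from -8 to +8 mm along x from here (y = 0); find it by sight or feel. It stays put under loads below 40 N. The tang's end face is 43 mm in front of the hole's centre
- linchpin: steel linchpin, upright in one of the rack's three holes, 0.16 to 0.3 kg. Origin on the shank's axis at the underside of its head (shoulder); z up, x its front, y the ring's hinge line. Shank 9 mm diameter, reaching 36 mm below the shoulder, the last 3 mm tapering to 7.4 mm. Head block 10 mm high, 24 mm wide in y, x -10 to 16 mm. Once home, its x points to the spindle's free end
- pin_tab (a point): centre of the pin's upright grip tab, 27.5 mm above the shoulder, axes as linchpin. Tab 14 mm thick in y, 16 mm wide in x, from 10 to 45 mm above the shoulder; grip it across its y faces, above the ring's legs, which lie back over -x
- pin_shoulder (a point): centre of the underside of the pin's head, axes as linchpin. With the pin home it lies at the height of seat, up to 9 mm off along x (the float)
- ring (a joint): angle (rad) of the pin's wire ring about its hinge, along the pin's y, 5 mm above the shoulder. 0: straight up; negative: lying back over -x (start -1.2 to -1.0); 1.57: level to the front; 3.0: down. Light friction (0.02 N m) keeps it where it is left. With the pin home its cross wire meets the tang's end face at about 2.0 and snaps under the lower edge at about 2.15; locked beyond 2.2
- tongue (a point): middle of the ring's flat tongue, 63 mm from the hinge; z outward along the ring, y along the hinge. Ring: two 4 mm wire legs 40 mm apart, cross wire 50 mm from the hinge, tongue from there to 72 mm, 20 mm wide along y, 5 mm thick. Springy: cross wire and tongue stretch outward (3 N to start, then 1.5 N per mm, 3 mm needed); 5 to 10 N down on the tongue snaps it
- rack: fixed light wood block 56 x 190 x 50 mm high with three vertical holes of 12 mm in a row along its y, 65 mm apart, holding the linchpin and two other pins in varying order. Origin at the centre of its underside
- clevis_pin: plain dark steel pin with a flat round head (22 mm, 6 mm high) and no ring, in the rack; leave it. Origin under its head
- bolt: hexagon bolt, head 18 mm across and 8 mm high, in the rack; leave it. Origin under its head
- coconut: half coconut shell, open upward, 90 mm across, 42 mm high, loose on the bench; leave it. Origin at its underside
- sanding_block: cork sanding block 70 x 40 x 24 mm, loose on the bench; leave it. Origin at its underside
- mug: white mug, 76 mm across, 85 mm high, loose on the bench; leave it. Origin at its underside
- screwdriver: screwdriver with black handle, about 200 mm, lying on the bench; leave it
- hammer: hammer with light wooden handle, about 260 mm, lying on the bench; leave it
Not all that is in view belongs to the job. What is meant by the linchpin is not orange or red, and is the larger of those in its own colour.

How it is judged:
By the outcome, as a careful person would: the job done as asked, in the order asked, and still so for the second after the job is handed in, with the robot touching nothing.
It also fails if it takes over 72 s, if anything falls off the work surface, if the arm or the gripper's body presses on something with over 40 N, if the wrist force passes 120 N, or if a joint passes its speed limit or range.

## Robot

A 7-joint arm with a two-finger parallel gripper is mounted at the origin on the work surface. World frame = base frame: x ahead of the robot, y to its left, z up, the work surface at z = 0. Lengths are in m, angles in rad, forces in N, time in s.
With the tool pointing down it reaches from about 0.425 to 0.925 m from the base axis. Payload 6.8 kg.
Tool frame: the origin (TCP) lies midway between the tips of the shut fingers; the grasp point (between the pads) lies 19 mm behind it; z points along the fingers, y is the direction in which the jaws open and shut (so a half turn about z gives the same grasp; the last joint's range is limited). The gripper opens to 85 mm and grips with 20 to 120 N. Pads are 22 mm wide; open, the fingers measure 114 mm over their backs; the gripper's body (76 mm by 85 mm) begins 54 mm behind the grasp point. The pads swing forward as they close: fully open they stand 13 mm farther back than shut.
Start: joints at [-0.108, 0.477, 0.022, 1.555, -0.011, 1.109, -0.083], TCP at [0.675, 0, 0.202] pointing down, gripper open.
Joint ranges: [-2.96, 2.96], [-0.34, 2.1], [-1.41, 1.46], [0.24, 2.44], [-1.37, 4.51], [0.17, 1.92], [-2.96, 2.96]. Speed limits (rad/s): [2.39, 2.39, 3.14, 3.14, 3.14, 3.14, 3.14].

## Interface

Orientations are given as a rotation vector (axis times angle).
In Python, from plant import observe, grab_frame, finish_job gives the robot as it stands.
- The arm moves only by the tool play_rows, never from a script. Its argument "rows" is a list that holds one entry, the list of rows, each a list of 7 numbers: the shift along the tool's x, y, z in mm, then the turn, a rotation vector about the tool's x, y, z in degrees, then the gripper command: -1 is shut, 1 is fully open, values between are in proportion. A call has 1 to 12 rows; each row shifts and turns the commanded pose from where the row before left it, along the tool's axes as they then stand; what a row does not reach is not made up. A row lasts 1/10 s, in which the tool goes at most 50 mm and 8.59 degrees, less where a joint would pass 70% of its speed; a pose out of reach is approached as far as the arm can. A call with a gripper value outside its range is refused whole. The fingers move at their own pace and stop on an object; the grip force is fixed at half the most. Time passes only in rows, so rows that do not move let the fingers close. It gives the time, the measured TCP pose, the force and the opening at its end, in the units of the state.
- observe(): the state, without advancing time (a new reading comes with each control period).
- grab_frame(name): name is "scene" or "side" or "wrist"; returns a dict with "img" (420x560x3 uint8, blue, green, red), "mtx" (3x3 intrinsics, pixels), "k1" (the pictures are not rectified: a ray, as slopes to the right and down, at radius r is drawn at 1 + k1 r^2 times it, then the intrinsics apply), "R" (3x3) and "t" (3): a world point X has camera coordinates R X + t. Camera axes: x right, y down, z forward; pixel columns grow to the right and rows downward; lengths in m; the calibration is good to about 2 mm. A picture is of the moment at which its call begins. There is no depth.
- finish_job(): hands the job in, once; it reports no verdict.
The state is a dict: "time_s": time; "qpos": joint angles; "joint_vel": joint speeds; "joint_torque": joint torques, N m; "eef_pos": TCP position; "eef_rot": TCP orientation; "ft_force": force on the tool from outside, world axes, zero at the start; "moment": the same for the moment, N m; "width": finger opening in m.
Only numpy, scipy, OpenCV 4.12 (cv2) and the standard library are available. Lean on these libraries where they do the work, as an engineer would, in place of code of your own. Each camera call takes 0.05 s, during which the arm holds its last target.

## Working session

There is one attempt and no reset: what is moved stays moved. The work goes in short steps, Python scripts to look and compute and a tool call to move; the robot and the scene stay as the last step left them, time stands still between calls to the robot, and variables do not carry over. Pictures are saved under pics/ and viewed, and the job is handed in when it is done.

Besides the shell and the picture viewer there is one more tool, called after ">>>" by a JSON object that holds its "op" and its "data", one argument or row to a line. play_rows: Moves the arm, as the interface text tells. Its arguments: {"type":"object","properties":{"rows":{"type":"array","items":{"type":"array","items":{"type":"array","items":{"type":"number"}}}}},"required":["rows"]}

```bash
ls; mkdir -p pics
cat > h.py <<'E'
import numpy as np, cv2
from plant import observe, grab_frame, finish_job
from scipy.spatial.transform import Rotation as Rn
def snap(n,f):
    g=grab_frame(n); cv2.imwrite(f'pics/{f}.png',g['img'])
    import pickle; pickle.dump(g,open(f'pics/{f}.pkl','wb')); return g
def load(f):
    import pickle; return pickle.load(open(f'pics/{f}.pkl','rb'))
def ray(g,u,v):
    K=np.array(g['mtx']); k=g['k1']; d=np.array([k,k*0,0,0,0]) if 0 else np.array([k,0,0,0,0.])
    p=cv2.undistortPoints(np.array([[[u,v]]],float),K,np.array([k,0,0,0,0.])).ravel()
    R=np.array(g['R']);t=np.array(g['t']).ravel()
    return -R.T@t, R.T@np.array([p[0],p[1],1.])
def onz(g,u,v,z):
    o,d=ray(g,u,v); return o+d*(z-o[2])/d[2]
def proj(g,X):
    R=np.array(g['R']);t=np.array(g['t']).ravel()
    c=R@np.array(X)+t; return cv2.projectPoints(np.array([c]),np.zeros(3),np.zeros(3),np.array(g['mtx']),np.array([g['k1'],0,0,0,0.]))[0].ravel()
def tri(*L):
    A=np.zeros((3,3));b=np.zeros(3)
    for g,u,v in L:
        o,d=ray(g,u,v);d=d/np.linalg.norm(d);P=np.eye(3)-np.outer(d,d);A+=P;b+=P@o
    X=np.linalg.solve(A,b); return X,[proj(g,X)-np.array([u,v]) for g,u,v in L]
E
python3 - <<'E'
from h import *
for n in ['scene','side','wrist']:
    g=snap(n,n+'0'); R=np.array(g['R']);print(n,np.round(-R.T@np.array(g['t']).ravel(),3),np.round(R[2],2),np.array(g['mtx'])[0,0],g['k1'])
print(observe())
E
```

```text
pics
scene [ 0.952 -0.641  1.089] [-0.31  0.51 -0.81] 426.74153108514656 -0.10582222772202343
side [-0.015 -0.821  0.923] [ 0.45  0.61 -0.65] 520.3889372147781 -0.08054237100646267
wrist [0.676 0.076 0.374] [-0.   -0.3  -0.96] 353.16206935669464 -0.02580503414267326
{'time_s': 0.15, 'qpos': array([-0.10810332,  0.47762471,  0.02238722,  1.556203  , -0.01150849,
        1.10929024, -0.08309339]), 'joint_vel': array([-0.00120464, -0.0015976 ,  0.0027707 , -0.00342968, -0.00045608,
       -0.00060885,  0.00093529]), 'joint_torque': array([ 1.55385478e-03, -5.96924365e+01,  1.60940632e+00, -2.81490952e+01,
        1.26662746e-02,  6.56643446e-03,  5.58682734e-05]), 'eef_pos': array([ 6.74513037e-01, -2.88721351e-05,  2.00849165e-01]), 'eef_rot': array([-2.22081253e+00, -2.22078614e+00,  1.66679777e-03]), 'ft_force': array([-0.43886849, -0.35068344, -0.24751075]), 'moment': array([ 0.04930628, -0.01978084, -0.04625751]), 'width': 0.0853034937578451}
```

View pics/scene0.png

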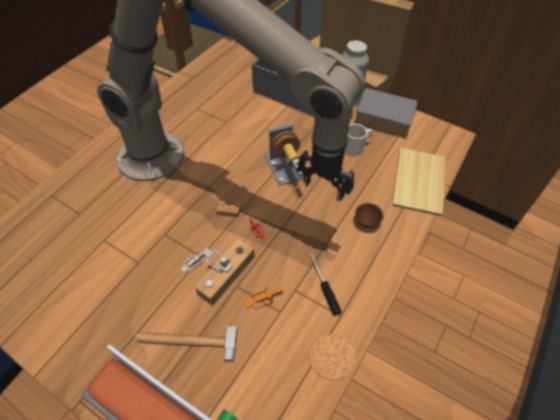

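View pics/side0.png

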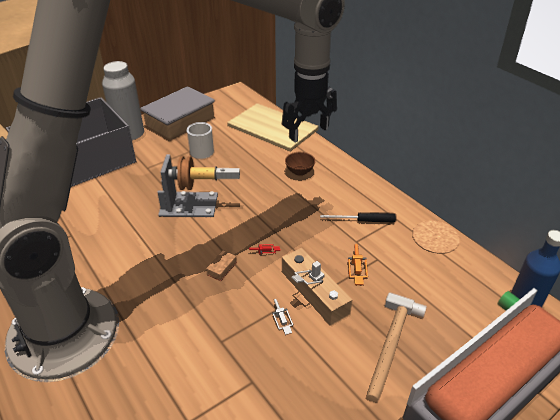

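View pics/wrist0.png

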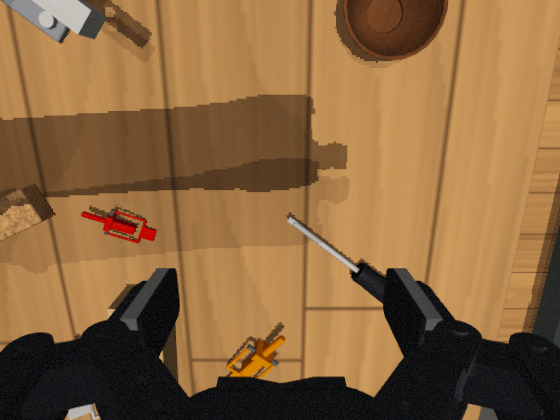

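Run:
```python
from h import *
def crop(f,x0,y0,x1,y1,s,o):
    im=cv2.imread(f'pics/{f}.png')[y0:y1,x0:x1]; cv2.imwrite(f'pics/{o}.png',cv2.resize(im,None,fx=s,fy=s,interpolation=cv2.INTER_CUBIC))
crop('side0',260,240,360,330,7,'c1'); crop('scene0',170,225,270,310,7,'c2'); crop('side0',150,140,260,225,7,'c3'); crop('scene0',255,115,345,205,6,'c4')
```

```text
(no output)
```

View pics/c1.png

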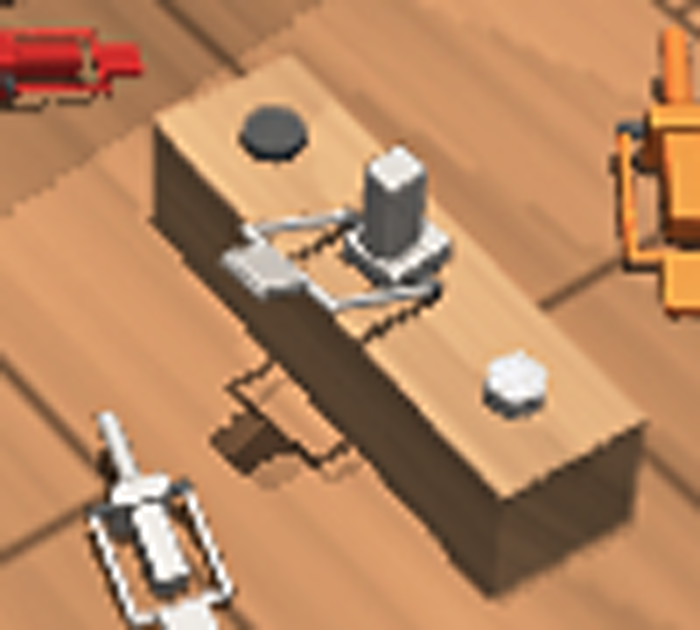

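View pics/c2.png

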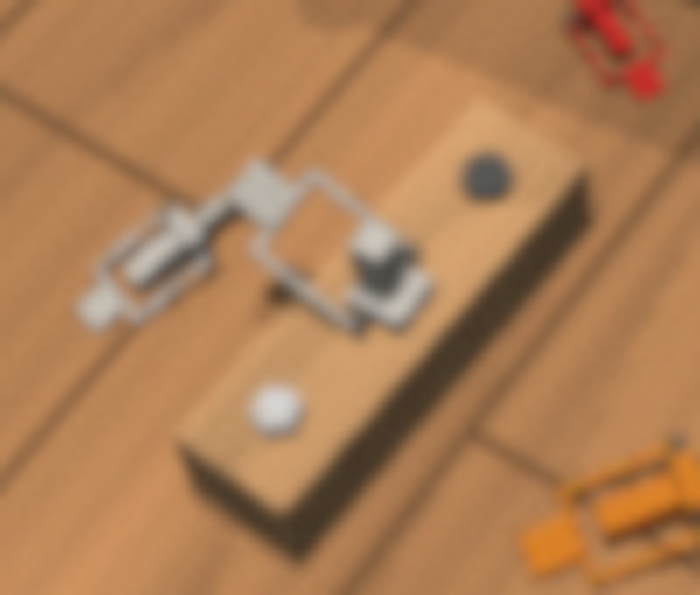

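View pics/c3.png

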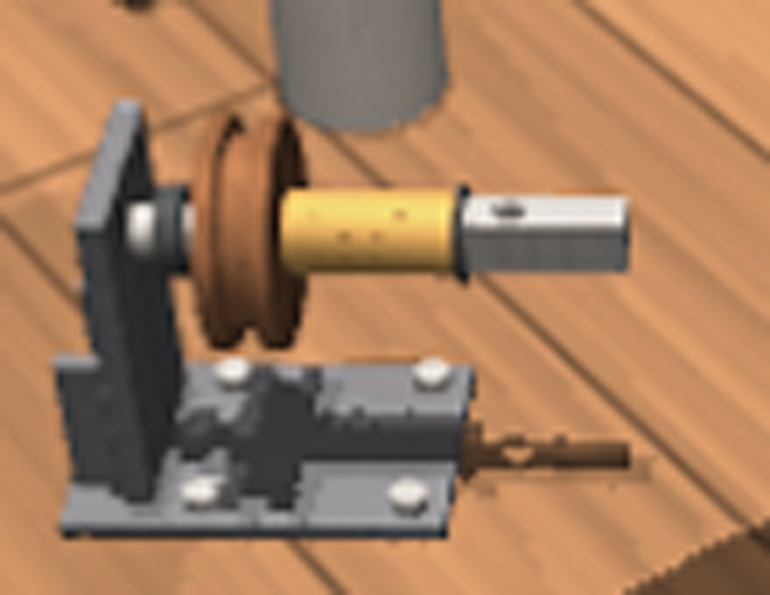

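View pics/c4.png

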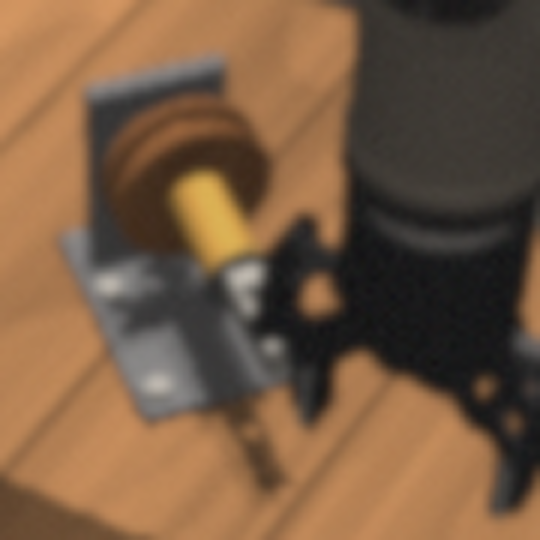

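Run:
```python
from h import *
np.set_printoptions(precision=4,suppress=True)
s=load('side0');c=load('scene0')
f1=lambda x,y:(s,260+x/7,240+y/7); f2=lambda x,y:(c,170+x/7,225+y/7); f3=lambda x,y:(s,150+x/7,140+y/7)
print('tabtop',tri(f1(398,165),f2(376,240)),onz(*f1(398,165),.095),onz(*f2(376,240),.095))
print('bolt',onz(*f1(516,375),.058),onz(*f2(275,405),.058))
print('clevis',onz(*f1(274,130),.056),onz(*f2(486,175),.056))
print('tongue',tri(f1(265,268),f2(262,195)))
for n,x,y in [('hole',509,211),('endfar',628,197),('endnear',628,226),('wfar',470,197),('wnear',466,226)]: print(n,onz(*f3(x,y),.121))
# rack corners side
for x,y in [(155,120),(290,55),(645,425),(503,497)]: print('rk',onz(*f1(x,y),.05))
for x,y in [(180,442),(290,515),(585,178),(480,100)]: print('rk2',onz(*f2(x,y),.05))
```

```text
tabtop (array([ 0.5132, -0.2347,  0.0928]), [array([0.1114, 0.1117]), array([ 0.0347, -0.1235])]) [ 0.5118 -0.2359  0.095 ] [ 0.5143 -0.236   0.095 ]
bolt [ 0.5082 -0.3     0.058 ] [ 0.5089 -0.3006  0.058 ]
clevis [ 0.5138 -0.1717  0.056 ] [ 0.5165 -0.1719  0.056 ]
tongue (array([ 0.4588, -0.2381,  0.0835]), [array([0.3146, 0.3191]), array([ 0.095 , -0.3377])])
hole [0.5102 0.1488 0.121 ]
endfar [0.5505 0.1297 0.121 ]
endnear [0.5406 0.1144 0.121 ]
wfar [0.5031 0.1651 0.121 ]
wnear [0.4925 0.1503 0.121 ]
rk [ 0.4886 -0.14    0.05  ]
rk [ 0.5435 -0.1427  0.05  ]
rk [ 0.5317 -0.3339  0.05  ]
rk [ 0.4788 -0.3289  0.05  ]
rk2 [ 0.4843 -0.3303  0.05  ]
rk2 [ 0.5387 -0.3317  0.05  ]
rk2 [ 0.5488 -0.1488  0.05  ]
rk2 [ 0.4909 -0.141   0.05  ]
```

>>> {"op": "play_rows", "data": {
  "rows": [
    [[32,-36,0,0,0,0,1],[32,-36,0,0,0,0,1],[32,-36,0,0,0,0,1],[32,-36,0,0,0,0,1],[32,-36,0,0,0,0,1],[0,0,0,0,0,8.5,1],[0,0,0,0,0,8.5,1],[0,0,0,0,0,8.5,1],[0,0,0,0,0,8.5,1],[0,0,0,0,0,8.5,1],[0,0,0,0,0,8.5,1],[0,0,0,0,0,8.5,1]]
  ]
}}

```text
time_s: 1.35
eef_pos: [0.4948, 0.1599, 0.2014]
eef_rot: [3.033, 0.817, -0.001]
ft_force: [-0.9, 0.2, 0.2]
width: 0.0854
```

>>> {"op": "play_rows", "data": {
  "rows": [
    [[0,0,0,0,0,8.5,1],[0,0,0,0,0,8.5,1],[0,0,0,0,0,8.5,1],[0,0,0,0,0,8.5,1],[0,0,0,0,0,8.5,1],[0,0,0,0,0,8.5,1],[0,0,0,0,0,8.5,1],[0,0,0,0,0,7.7,1],[0,0,0,0,0,0,1],[0,0,0,0,0,0,1],[0,0,0,0,0,0,1],[0,0,0,0,0,0,1]]
  ]
}}

```text
time_s: 2.55
eef_pos: [0.495, 0.16, 0.2016]
eef_rot: [2.983, -0.987, -0.0]
ft_force: [0.4, 0.0, -0.0]
width: 0.0856
```

Run:
```python
from h import *
np.set_printoptions(precision=4,suppress=True)
for n in ['side','scene','wrist']: snap(n,n+'1')
o=observe(); print(o['time_s'],o['qpos'],o['eef_pos']); print(Rn.from_rotvec(o['eef_rot']).as_matrix())
```

```text
2.7 [-0.6376  0.2219  0.2398  1.9359 -0.0626  0.9909 -2.58  ] [0.495  0.1599 0.2016]
[[ 0.8021 -0.5972  0.    ]
 [-0.5972 -0.8021  0.0001]
 [-0.     -0.     -1.    ]]
```

View pics/wrist1.png

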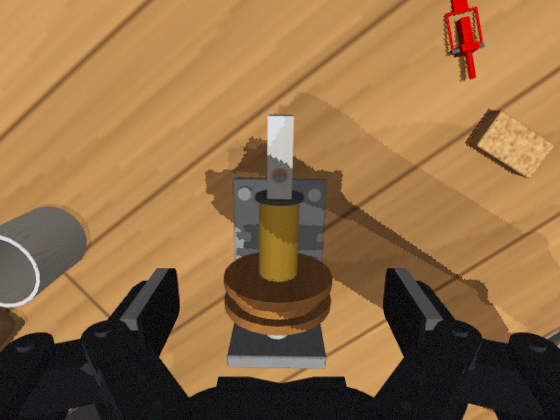

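Run:
```python
from h import *
np.set_printoptions(precision=4,suppress=True)
g=load('wrist1'); im=g['img']
cv2.imwrite('pics/c5.png',cv2.resize(im[100:220,220:340],None,fx=5,fy=5,interpolation=cv2.INTER_CUBIC))
```

```text
(no output)
```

View pics/c5.png

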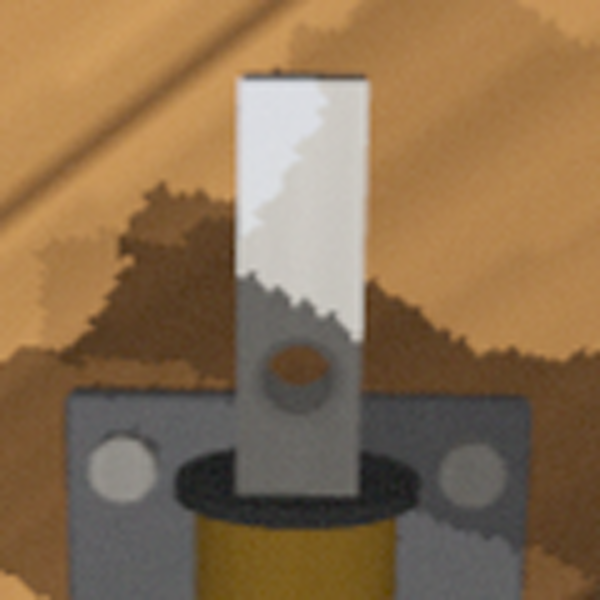

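Run:
```python
from h import *
np.set_printoptions(precision=4,suppress=True)
g=load('wrist1'); o=observe(); T=o['eef_pos'];R=Rn.from_rotvec(o['eef_rot']).as_matrix()
P=lambda x,y:onz(g,(x+.5)/5-.5+220,(y+.5)/5-.5+100,.121)
for n,x,y in [('hole',300,377.5),('hl',261,378),('hr',339,378),('ht',300,341),('hb',300,413),('eL',237,77),('eR',368,78),('wl',235,495),('wr',361,495)]:
    X=P(x,y); print(n,X,'tool',R.T@(X-T)*1000)
Rg=np.array(g['R']); print(Rg@R, Rg@T+np.array(g['t']).ravel())
```

```text
hole [0.5136 0.1496 0.121 ] tool [21.0773 -2.7732 80.6079]
hl [0.517  0.1542 0.121 ] tool [21.0077 -8.4914 80.6082]
hr [0.5101 0.1451 0.121 ] tool [20.9979  2.9444 80.6076]
ht [0.5179 0.1463 0.121 ] tool [26.5014 -2.7614 80.6078]
hb [0.5093 0.1528 0.121 ] tool [15.7379 -2.7848 80.608 ]
eL [0.5531 0.131  0.121 ] tool [ 63.899  -11.4787  80.6072]
eR [0.5421 0.1164 0.121 ] tool [63.7443  6.8153 80.6064]
wl [0.5051 0.1681 0.121 ] tool [  3.1637 -12.5353  80.6088]
wr [0.4938 0.153  0.121 ] tool [ 3.1488  6.3117 80.6079]
[[-0.001   1.      0.0009]
 [-0.9552 -0.0007 -0.2958]
 [-0.2958 -0.0011  0.9552]] [0.0017 0.0215 0.188 ]
```

>>> {"op": "play_rows", "data": {
  "rows": [
    [[23.2,32.1,0,0,0,0,1],[23.2,32.1,0,0,0,0,1],[23.2,32.1,0,0,0,0,1],[23.2,32.1,0,0,0,0,1],[23.2,32.1,0,0,0,0,1],[23.2,32.1,0,0,0,0,1],[23.2,32.1,0,0,0,0,1],[23.2,32.1,0,0,0,0,1],[23.2,32.1,0,0,0,0,1],[23.2,32.1,0,0,0,0,1]]
  ]
}}

```text
time_s: 3.7
eef_pos: [0.4891, -0.2375, 0.2018]
eef_rot: [-2.982, 0.988, -0.001]
ft_force: [0.3, 0.4, -0.1]
width: 0.0854
```

>>> {"op": "play_rows", "data": {
  "rows": [
    [[0,0,0,0,0,-7.3,0.5],[0,0,0,0,0,-7.3,0.2],[0,0,0,0,0,-7.3,0.2],[0,0,0,0,0,-7.3,0.2],[0,0,0,0,0,-7.5,0.2],[0,0,0,0,0,0,0.2],[0,0,0,0,0,0,0.2],[0,0,0,0,0,0,0.2]]
  ]
}}

```text
time_s: 4.5
eef_pos: [0.4892, -0.236, 0.2016]
eef_rot: [3.142, -0.004, 0.0]
ft_force: [0.5, -0.0, 0.8]
width: 0.0512
```

Run:
```python
from h import *
np.set_printoptions(precision=4,suppress=True)
for n in ['wrist']: snap(n,n+'2')
g=load('wrist2'); im=g['img']
cv2.imwrite('pics/c6.png',cv2.resize(im[90:290,160:400],None,fx=3,fy=3,interpolation=cv2.INTER_CUBIC))
o=observe(); print(o['time_s'],o['qpos'],o['eef_pos'],o['width']); print(Rn.from_rotvec(o['eef_rot']).as_matrix())
```

```text
4.55 [ 0.0299  0.2669  0.3677  1.8923 -0.1127  1.0024 -1.1262] [ 0.4892 -0.236   0.2016] 0.05135001232497051
[[ 1.     -0.0019  0.    ]
 [-0.0019 -1.     -0.    ]
 [ 0.      0.     -1.    ]]
```

View pics/wrist2.png

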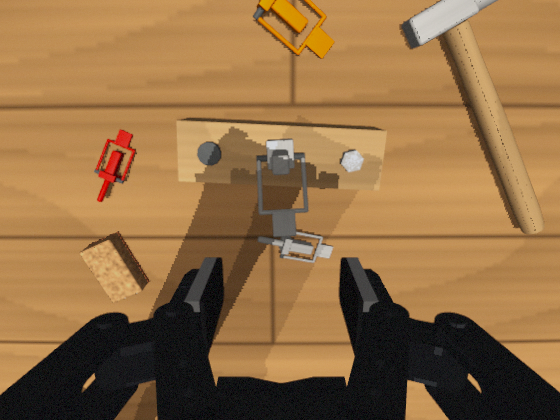

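View pics/c6.png

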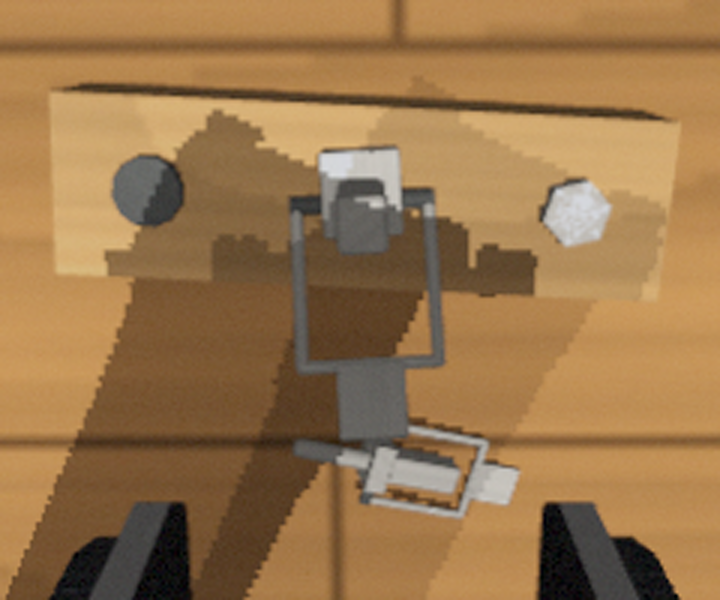

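Run:
```python
from h import *
np.set_printoptions(precision=4,suppress=True)
g=load('wrist2'); o=observe(); T=o['eef_pos'];R=Rn.from_rotvec(o['eef_rot']).as_matrix()
P=lambda x,y,z:onz(g,(x+.5)/3-.5+160,(y+.5)/3-.5+90,z)
for n,x,y,z in [('tabtop',362,226,.095),('tl',337,200,.095),('tr',386,195,.095),('bl',341,253,.095),('br',388,250,.095),('hfl',319,153,.06),('hfr',397,147,.06),('hbl',323,207,.06),('hbr',402,205,.06),('cl',303,370,.078),('cr',440,362,.078),('tongueend L',342,438,.089),('R',408,435,.089),('clev',148,190,.056),('bolt',578,213,.058)]:
    X=P(x,y,z); print(n,X,'tool',R.T@(X-T)*1000)
```

```text
tabtop [ 0.5138 -0.2345  0.095 ] tool [ 24.5795  -1.5512 106.6023]
tl [ 0.5208 -0.2279  0.095 ] tool [ 31.5641  -8.1636 106.6021]
tr [ 0.522  -0.2409  0.095 ] tool [ 32.8711   4.8232 106.6026]
bl [ 0.5064 -0.2288  0.095 ] tool [ 17.2429  -7.219  106.6021]
br [ 0.5072 -0.2415  0.095 ] tool [ 18.0433   5.4231 106.6026]
hfl [ 0.529  -0.2218  0.06  ] tool [ 39.8061 -14.2689 141.6018]
hfr [ 0.5307 -0.2448  0.06  ] tool [ 41.5148   8.6937 141.6028]
hbl [ 0.513  -0.2228  0.06  ] tool [ 23.7966 -13.2976 141.6018]
hbr [ 0.5135 -0.2464  0.06  ] tool [ 24.357   10.3095 141.6028]
cl [ 0.4677 -0.2169  0.078 ] tool [-21.5402 -19.1193 123.6014]
cr [ 0.47   -0.2573  0.078 ] tool [-19.1234  21.2724 123.6031]
tongueend L [ 0.4505 -0.2284  0.089 ] tool [-38.687   -7.5176 112.6018]
R [ 0.4514 -0.2476  0.089 ] tool [-37.7827  11.6166 112.6026]
clev [ 0.5177 -0.1699  0.056 ] tool [ 28.4164 -66.1893 145.5996]
bolt [ 0.5106 -0.2995  0.058 ] tool [ 21.5502  63.4803 143.6051]
```

>>> {"op": "play_rows", "data": {
  "rows": [
    [[12.4,-0.7,0,0,0,-1.7,-0.2],[12.4,-0.7,0,0,0,-1.7,-0.2],[0,0,25,0,0,0,-0.2],[0,0,25,0,0,0,-0.2],[0,0,25,0,0,0,-0.2],[0,0,15,0,0,0,-0.2],[0,0,0,0,0,0,-0.2],[0,0,0,0,0,0,-0.2]]
  ]
}}

```text
time_s: 5.35
eef_pos: [0.5149, -0.2342, 0.1117]
eef_rot: [3.14, 0.095, 0.0]
ft_force: [-0.4, 0.9, 0.7]
width: 0.0338
```

Run:
```python
from h import *
np.set_printoptions(precision=4,suppress=True)
for n in ['wrist','side']: snap(n,n+'3')
cv2.imwrite('pics/c7.png',cv2.resize(load('side3')['img'][200:340,240:380],None,fx=4,fy=4,interpolation=cv2.INTER_CUBIC))
```

```text
(no output)
```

View pics/wrist3.png

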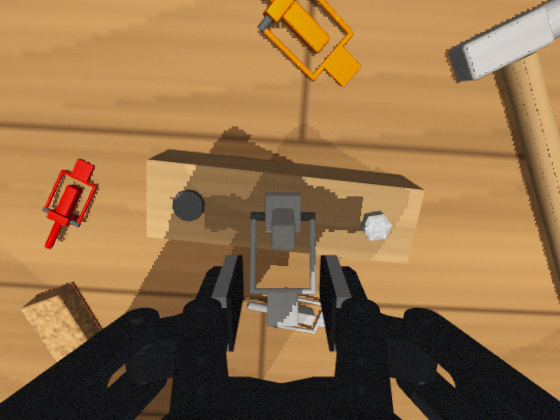

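View pics/c7.png

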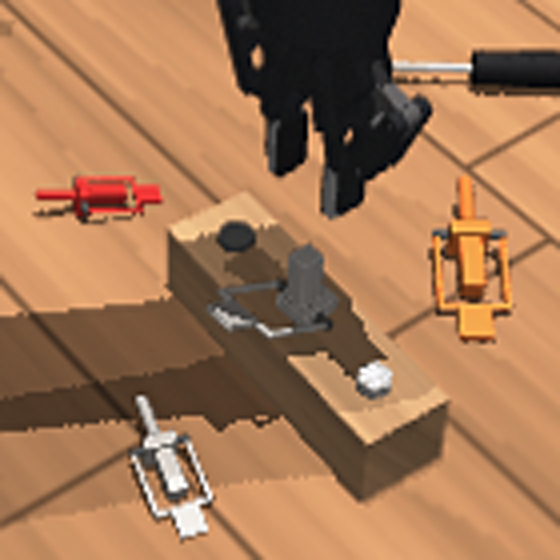

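>>> {"op": "play_rows", "data": {
  "rows": [
    [[0,0,12,0,0,0,-0.2],[0,0,12,0,0,0,-0.2],[0,0,12,0,0,0,-0.2],[0,0,7.5,0,0,0,-0.2],[0,0,0,0,0,0,-0.2],[0,0,0,0,0,0,-0.5],[0,0,0,0,0,0,-1],[0,0,0,0,0,0,-1],[0,0,0,0,0,0,-1],[0,0,0,0,0,0,-1]]
  ]
}}

```text
time_s: 6.45
eef_pos: [0.5141, -0.2343, 0.0684]
eef_rot: [3.14, 0.093, 0.001]
ft_force: [-0.7, -0.3, -0.6]
width: 0.0
```

Run:
```python
from h import *
np.set_printoptions(precision=4,suppress=True)
for n in ['wrist','side']: snap(n,n+'4')
cv2.imwrite('pics/c8.png',cv2.resize(load('side4')['img'][200:340,240:380],None,fx=4,fy=4,interpolation=cv2.INTER_CUBIC))
o=observe();print(o['ft_force'],o['moment'],o['width'])
```

```text
[-1.0097  0.6937 -0.743 ] [-0.0225  0.0134  0.0265] -4.455567623984169e-05
```

View pics/wrist4.png

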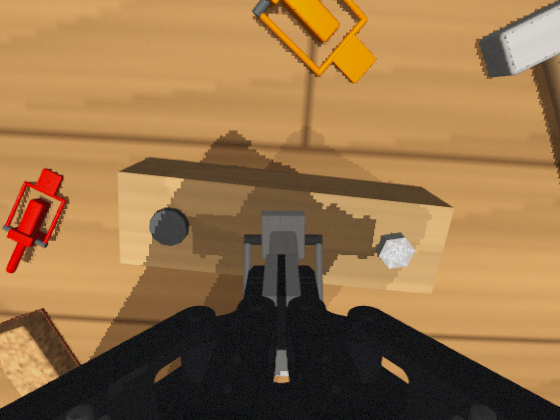

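View pics/c8.png

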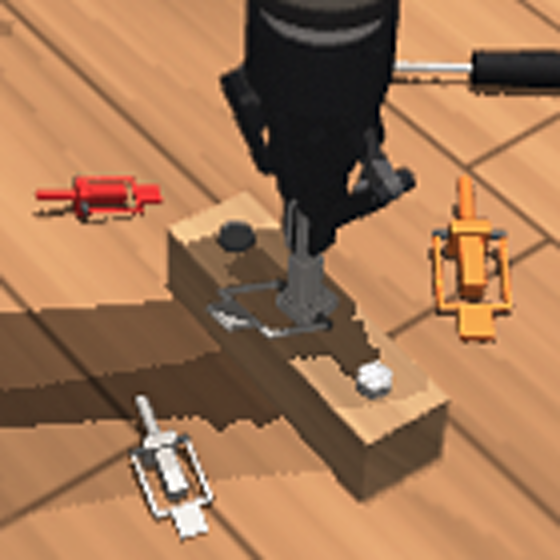

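Run:
```python
from h import *
np.set_printoptions(precision=4,suppress=True)
o=observe();T=o['eef_pos'];print(T,o['width'])
g=load('side4');w=load('wrist4')
for z in (.068,.087,.095,.12): 
    p=proj(g,[T[0],T[1],z]); print(z,'side',p,(p-[240,200])*4,'wrist',proj(w,[T[0],T[1],z]))
cv2.imwrite('pics/c9.png',cv2.resize(w['img'][190:400,200:360],None,fx=3.5,fy=3.5,interpolation=cv2.INTER_CUBIC)[:600])
cv2.imwrite('pics/c10.png',cv2.resize(g['img'][210:300,290:350],None,fx=7,fy=7,interpolation=cv2.INTER_CUBIC)[:600])
```

```text
[ 0.514  -0.2342  0.0682] -4.455567623984169e-05
0.068 side [316.6407 271.0919] [306.5629 284.3677] wrist [282.5889 247.6137]
0.087 side [317.0108 265.202 ] [308.043  260.8078] wrist [282.7377 263.6532]
0.095 side [317.1688 262.6827] [308.6751 250.7307] wrist [282.8102 271.4703]
0.12 side [317.6713 254.6556] [310.685  218.6225] wrist [283.0873 301.3902]
```

View pics/c9.png

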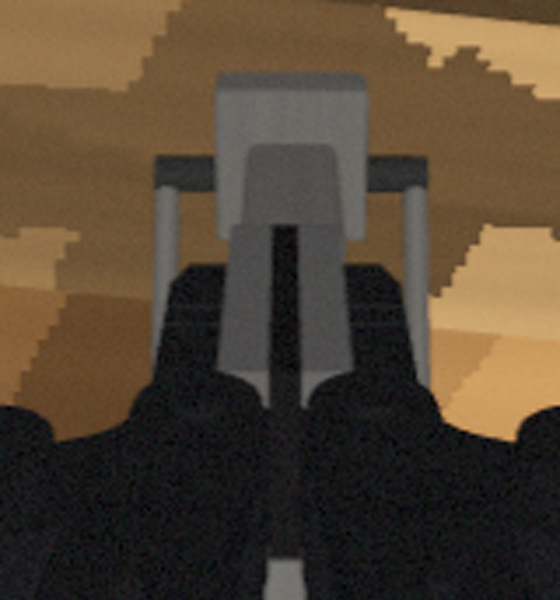

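View pics/c10.png

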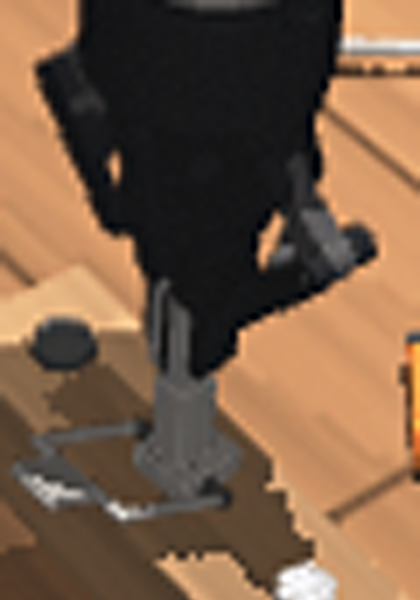

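Run:
```python
from h import *
np.set_printoptions(precision=1,suppress=True)
o=observe();T=o['eef_pos'];R=Rn.from_rotvec(o['eef_rot']).as_matrix()
w=load('wrist4');g=load('side4')
for dx in (-11,0,8,11,16):
  for z in (.06,.068,.087,.095,.105):
    X=T+R@np.array([dx/1000,0,T[2]-z]); p=proj(w,X);q=proj(g,X); print(dx,z,'wristcrop',(p-[200,190])*3.5,'sidecrop',(q-[290,210])*7)
```

```text
-11 0.06 wristcrop [288.9 244.1] sidecrop [159.9 461.3]
-11 0.068 wristcrop [289.1 266.8] sidecrop [160.9 444.3]
-11 0.087 wristcrop [289.6 328.6] sidecrop [163.2 403. ]
-11 0.095 wristcrop [289.8 358.6] sidecrop [164.2 385.4]
-11 0.105 wristcrop [290.1 400.3] sidecrop [165.4 363.1]
0 0.06 wristcrop [288.9 181.1] sidecrop [185.4 444.7]
0 0.068 wristcrop [289.1 201.6] sidecrop [186.5 427.6]
0 0.087 wristcrop [289.6 257.8] sidecrop [189.1 386.4]
0 0.095 wristcrop [289.8 285.2] sidecrop [190.2 368.8]
0 0.105 wristcrop [290.2 323.2] sidecrop [191.6 346.5]
8 0.06 wristcrop [288.9 133.9] sidecrop [203.8 432.7]
8 0.068 wristcrop [289.1 152.8] sidecrop [205.  415.7]
8 0.087 wristcrop [289.6 204.6] sidecrop [207.7 374.4]
8 0.095 wristcrop [289.8 229.8] sidecrop [208.9 356.8]
8 0.105 wristcrop [290.2 265. ] sidecrop [210.4 334.5]
11 0.06 wristcrop [288.9 115.9] sidecrop [210.7 428.3]
11 0.068 wristcrop [289.1 134.2] sidecrop [211.9 411.2]
11 0.087 wristcrop [289.6 184.2] sidecrop [214.7 370. ]
11 0.095 wristcrop [289.9 208.6] sidecrop [215.9 352.3]
11 0.105 wristcrop [290.2 242.7] sidecrop [217.4 330.1]
16 0.06 wristcrop [288.9  85.6] sidecrop [222.1 420.8]
16 0.068 wristcrop [289.1 102.7] sidecrop [223.3 403.7]
16 0.087 wristcrop [289.6 149.7] sidecrop [226.3 362.5]
16 0.095 wristcrop [289.9 172.7] sidecrop [227.5 344.9]
16 0.105 wristcrop [290.2 204.8] sidecrop [229.1 322.6]
```

Run:
```python
from h import *
np.set_printoptions(precision=1,suppress=True)
g=load('side3');w=load('wrist3')
T=np.array([.5149,-.2342,.1117]);R=Rn.from_rotvec([3.14,.095,0]).as_matrix()
for s in(-1,1):
  for d in (0,-6,-15,-25,-35):
    X=T+R@np.array([0,s*20,d])/1000; print(s,d,'c7',(proj(g,X)-[240,200])*4,'wrist',proj(w,X), proj(w,T+R@np.array([11,s*20,d])/1000))
s=load('side3')['img'][210:270,290:350]; cv2.imwrite('pics/c11.png',cv2.resize(s,None,fx=9,fy=9,interpolation=cv2.INTER_CUBIC))
s=load('wrist3')['img'][220:380,180:380]; cv2.imwrite('pics/c12.png',cv2.resize(s,None,fx=3.5,fy=3.5,interpolation=cv2.INTER_CUBIC))
```

```text
-1 0 c7 [286.3 208.5] wrist [245.2 247.8] [244.6 228.5]
-1 -6 c7 [286.7 200.8] wrist [244.1 252.5] [243.4 232.7]
-1 -15 c7 [287.3 189. ] wrist [242.3 260.2] [241.5 239.5]
-1 -25 c7 [287.9 175.8] wrist [240.  269.7] [239.2 248. ]
-1 -35 c7 [288.6 162.4] wrist [237.5 280.3] [236.5 257.5]
1 0 c7 [336.7 249.2] wrist [320.2 247.7] [320.9 228.4]
1 -6 c7 [337.3 241.4] wrist [321.4 252.4] [322.1 232.6]
1 -15 c7 [338.1 229.7] wrist [323.4 260.1] [324.2 239.4]
1 -25 c7 [339.1 216.4] wrist [325.8 269.6] [326.7 247.9]
1 -35 c7 [340.1 203.1] wrist [328.6 280.2] [329.6 257.4]
```

View pics/c11.png

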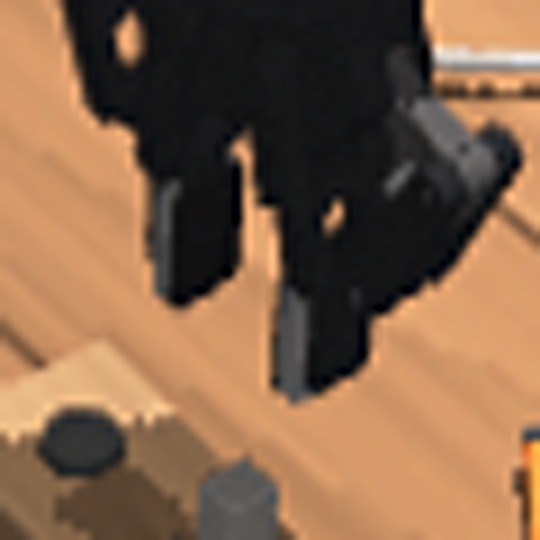

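View pics/c12.png

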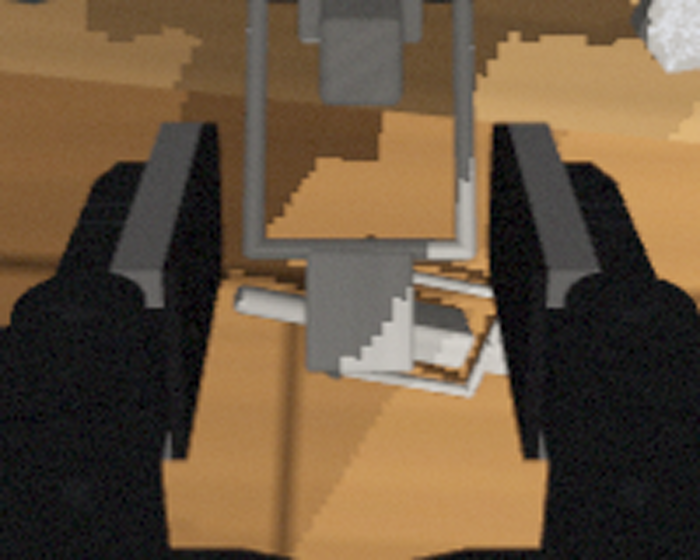

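>>> {"op": "play_rows", "data": {
  "rows": [
    [[0,0,-8,0,0,0,-1],[0,0,0,0,0,0,-0.2],[0,0,0,0,0,0,-0.2],[0,0,0,0,0,0,-0.2],[0,0,0,0,0,0,-0.2],[0,0,8,0,0,0,-0.2],[0,0,6,0,0,0,-0.2],[0,0,6,0,0,0,-0.2],[0,0,0,0,0,0,-0.2]]
  ]
}}

```text
time_s: 7.45
eef_pos: [0.5131, -0.2339, 0.0548]
eef_rot: [-3.139, -0.093, 0.003]
ft_force: [-0.6, 0.1, 0.1]
width: 0.0342
```

Run:
```python
from h import *
for n in ['wrist','side']: snap(n,n+'5')
a=cv2.resize(load('side5')['img'][200:300,270:370],None,fx=4.2,fy=4.2,interpolation=cv2.INTER_CUBIC)
b=cv2.resize(load('wrist5')['img'][180:390,190:370],None,fx=2,fy=2,interpolation=cv2.INTER_CUBIC)
cv2.imwrite('pics/c13.png',np.hstack([a[:420],b[:420]])); print(observe()['eef_pos'],observe()['ft_force'],observe()['width'])
```

```text
[ 0.51372216 -0.23424915  0.05573179] [-0.08124024  0.95515212 -0.28077068] 0.0342287215899617
```

View pics/c13.png

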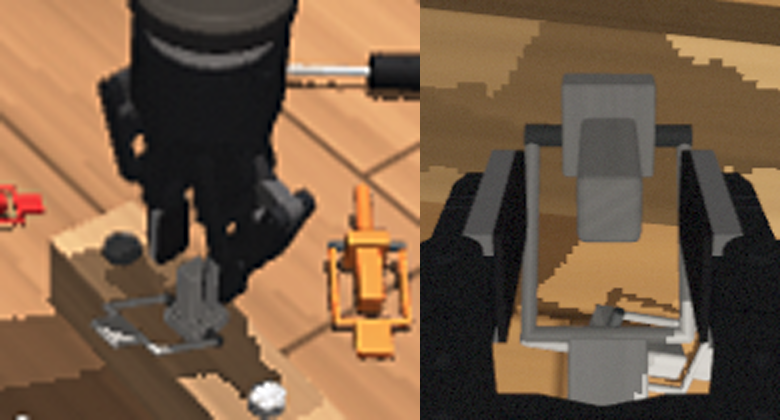

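>>> {"op": "play_rows", "data": {
  "rows": [
    [[0,0,5,0,0,0,-0.2],[0,0,5,0,0,0,-0.2],[0,0,4.5,0,0,0,-0.2],[0,0,0,0,0,0,-0.2],[0,0,0,0,0,0,-0.4],[0,0,0,0,0,0,-0.5],[0,0,0,0,0,0,-0.6],[0,0,0,0,0,0,-1],[0,0,0,0,0,0,-1],[0,0,0,0,0,0,-1]]
  ]
}}

```text
time_s: 8.55
eef_pos: [0.5143, -0.2343, 0.0419]
eef_rot: [3.14, 0.093, 0.001]
ft_force: [0.3, -0.2, 3.9]
width: 0.0128
```

Run:
```python
from h import *
for n in ['wrist','side']: snap(n,n+'6')
a=cv2.resize(load('side6')['img'][200:300,270:370],None,fx=4.2,fy=4.2,interpolation=cv2.INTER_CUBIC)
b=cv2.resize(load('wrist6')['img'][180:390,190:370],None,fx=2,fy=2,interpolation=cv2.INTER_CUBIC)
cv2.imwrite('pics/c14.png',np.hstack([a[:420],b[:420]])); print(observe()['eef_pos'],observe()['ft_force'],observe()['width'])
```

```text
[ 0.51428131 -0.23439248  0.04190849] [-0.6798433  -0.20962386  3.86939734] 0.012868155001854845
```

View pics/c14.png

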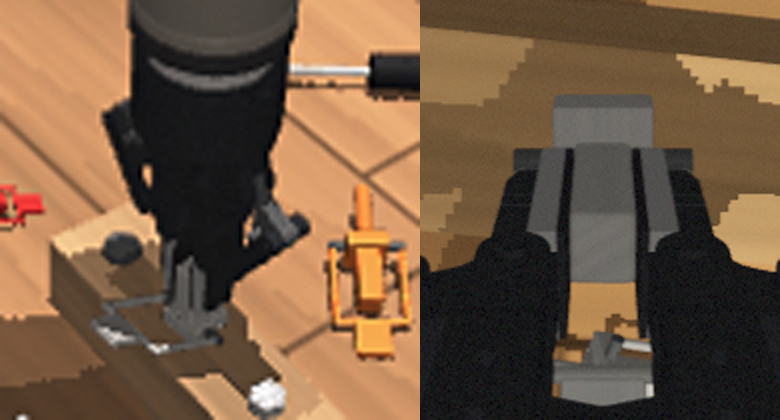

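>>> {"op": "play_rows", "data": {
  "rows": [
    [[0,0,-5,0,0,0,-1],[0,0,-10,0,0,0,-1],[0,0,-10,0,0,0,-1],[0,0,-15,0,0,0,-1],[0,0,-20,0,0,0,-1],[0,0,-20,0,0,0,-1],[0,0,-25,0,0,0,-1],[0,0,-25,0,0,0,-1],[0,0,0,0,0,0,-1],[0,0,0,0,0,0,-1]]
  ]
}}

```text
time_s: 9.65
eef_pos: [0.5141, -0.2342, 0.1723]
eef_rot: [3.14, 0.093, 0.002]
ft_force: [-0.2, 0.3, -1.8]
width: 0.0127
```

Run:
```python
from h import *
np.set_printoptions(precision=4,suppress=True)
for n in ['wrist','side']: snap(n,n+'7')
a=cv2.resize(load('side7')['img'][150:290,250:390],None,fx=3,fy=3,interpolation=cv2.INTER_CUBIC)
b=cv2.resize(load('wrist7')['img'][180:390,190:370],None,fx=2,fy=2,interpolation=cv2.INTER_CUBIC)
cv2.imwrite('pics/c15.png',np.hstack([a[:420],b[:420]])); o=observe();print(o['eef_pos'],o['ft_force'],o['width'],o['qpos']); print(Rn.from_rotvec(o['eef_rot']).as_matrix())
```

```text
[ 0.5131 -0.2338  0.1707] [ 1.5941 -0.8093 -2.2917] 0.012406657365245096 [ 0.0395  0.3383  0.3467  1.8752 -0.1388  0.9532 -1.0625]
[[ 0.9982  0.0594 -0.0016]
 [ 0.0594 -0.9982  0.0006]
 [-0.0016 -0.0007 -1.    ]]
```

View pics/c15.png

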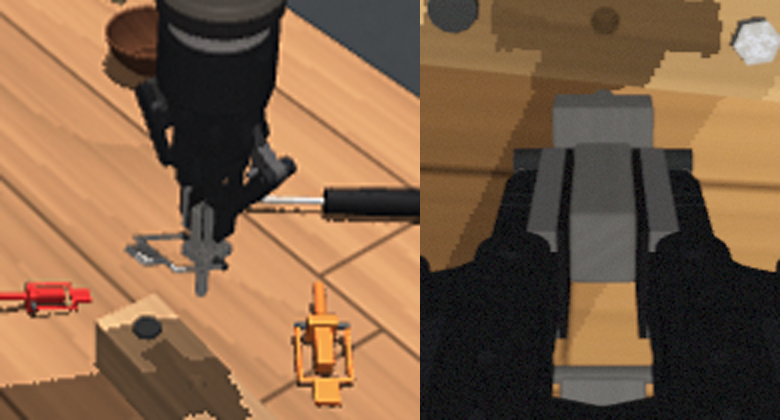

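Run:
```python
from h import *
np.set_printoptions(precision=2,suppress=True)
g=load('wrist7');im=g['img']
cv2.imwrite('pics/c16.png',cv2.resize(im[215:290,230:335],None,fx=7,fy=7,interpolation=cv2.INTER_CUBIC))
```

```text
(no output)
```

View pics/c16.png

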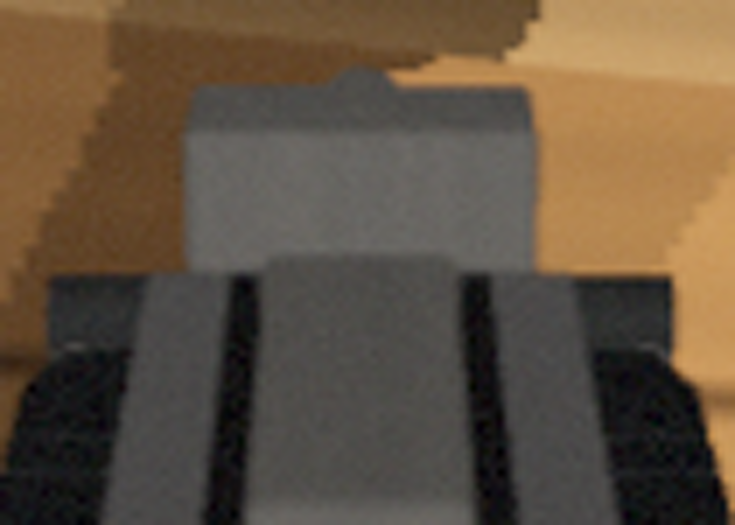

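Run:
```python
from h import *
np.set_printoptions(precision=2,suppress=True)
g=load('wrist7')
# camera pose in tool (nominal from wrist1)
w=load('wrist1'); R=Rn.from_rotvec([2.983,-.987,0]).as_matrix(); 
Rc=np.array([[-0.001,1.,.0009],[-.9552,-.0007,-.2958],[-.2958,-.0011,.9552]]); tc=np.array([.0017,.0215,.188])
def atz(x,y,z):
    u,v=(x+.5)/7-.5+230,(y+.5)/7-.5+215
    p=cv2.undistortPoints(np.array([[[u,v]]]),np.array(g['mtx']),np.array([g['k1'],0,0,0,0.])).ravel()
    d=Rc.T@np.array([p[0],p[1],1]);o=-Rc.T@tc; return (o+d*(z-o[2])/d[2])*1000
for zs in (-8,-6,-4):
    print(zs,'top',atz(186,133,(zs-10)/1e3),atz(536,133,(zs-10)/1e3),'bot',atz(196,88,zs/1e3),atz(527,88,zs/1e3),'tip',atz(363,66,(zs+36)/1e3),'tip33',atz(363,66,(zs+33)/1e3))
```

```text
-8 top [ 14.34 -13.38 -18.  ] [ 14.32  10.21 -18.  ] bot [ 13.8  -13.36  -8.  ] [13.79 10.25 -8.  ] tip [ 2.24 -1.44 28.  ] tip33 [ 3.34 -1.44 25.  ]
-6 top [ 13.54 -13.54 -16.  ] [ 13.53  10.36 -16.  ] bot [ 13.05 -13.5   -6.  ] [13.03 10.39 -6.  ] tip [ 1.51 -1.44 30.  ] tip33 [ 2.61 -1.44 27.  ]
-4 top [ 12.75 -13.69 -14.  ] [ 12.73  10.51 -14.  ] bot [ 12.29 -13.65  -4.  ] [12.28 10.53 -4.  ] tip [ 0.77 -1.44 32.  ] tip33 [ 1.87 -1.44 29.  ]
```

>>> {"op": "play_rows", "data": {
  "rows": [
    [[-0.3,-10,0,0,0,0,-1],[-0.6,-20,0,0,0,0,-1],[-0.9,-30,0,0,0,0,-1],[-1.1,-40,0,0,0,0,-1],[-1.1,-40,0,0,0,0,-1],[-1.1,-40,0,0,0,0,-1],[-1.1,-40,0,0,0,0,-1],[-1.1,-40,0,0,0,0,-1],[-1.1,-40,0,0,0,0,-1],[-1.1,-40,0,0,0,0,-1],[-1.1,-40,0,0,0,0,-1],[-0.6,-20,0,0,0,0,-1]]
  ]
}}

```text
time_s: 10.95
eef_pos: [0.4772, 0.169, 0.1708]
eef_rot: [-3.139, -0.101, 0.003]
ft_force: [-0.8, -0.3, -2.2]
width: 0.013
```

>>> {"op": "play_rows", "data": {
  "rows": [
    [[-0.3,-10,0,0,0,2,-1],[0,0,0,0,0,5,-1],[0,0,0,0,0,5,-1],[0,0,0,0,0,5,-1],[0,0,0,0,0,5,-1],[0,0,0,0,0,5,-1],[0,0,0,0,0,5,-1],[0,0,0,0,0,5,-1],[0,0,0,0,0,3.8,-1],[0,0,0,0,0,0,-1],[0,0,0,0,0,0,-1],[0,0,0,0,0,0,-1]]
  ]
}}

```text
time_s: 12.15
eef_pos: [0.4778, 0.1744, 0.1713]
eef_rot: [2.976, -1.005, -0.001]
ft_force: [0.4, -0.8, -1.6]
width: 0.0127
```

Run:
```python
from h import *
np.set_printoptions(precision=4,suppress=True)
for n in ['wrist','side']: snap(n,n+'8')
a=cv2.resize(load('side8')['img'][100:230,130:270],None,fx=3,fy=3,interpolation=cv2.INTER_CUBIC)
b=cv2.resize(load('wrist8')['img'][90:285,190:370],None,fx=2,fy=2,interpolation=cv2.INTER_CUBIC)
cv2.imwrite('pics/c17.png',np.hstack([a[:390],b[:390]])); o=observe();print(o['time_s'],o['eef_pos'],o['ft_force'],o['width'],o['qpos']); print(Rn.from_rotvec(o['eef_rot']).as_matrix())
```

```text
12.25 [0.478  0.1743 0.1715] [-0.1964  0.3506 -2.1657] 0.012980973715222163 [-0.6816  0.2389  0.2449  1.9931 -0.0723  0.918  -2.6222]
[[ 0.7948 -0.6068 -0.0003]
 [-0.6068 -0.7948 -0.0001]
 [-0.0001  0.0002 -1.    ]]
```

View pics/c17.png

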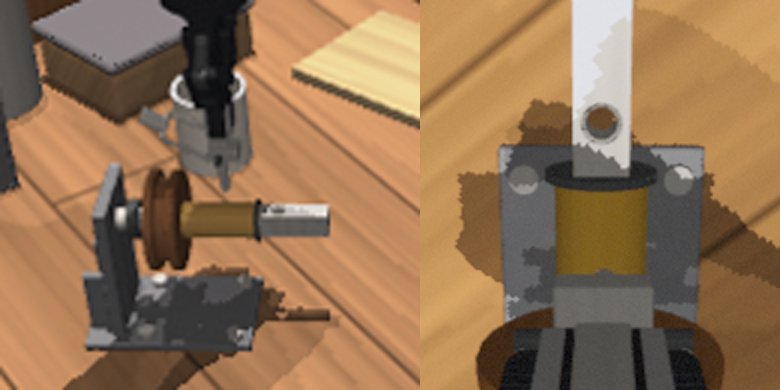

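Run:
```python
from h import *
im=load('wrist8')['img']
cv2.imwrite('pics/c18.png',cv2.resize(im[70:260,245:325],None,fx=3.1,fy=3.1,interpolation=cv2.INTER_CUBIC))
cv2.imwrite('pics/c19.png',cv2.resize(im[125:190,255:320],None,fx=9,fy=9,interpolation=cv2.INTER_CUBIC))
```

```text
(no output)
```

View pics/c19.png

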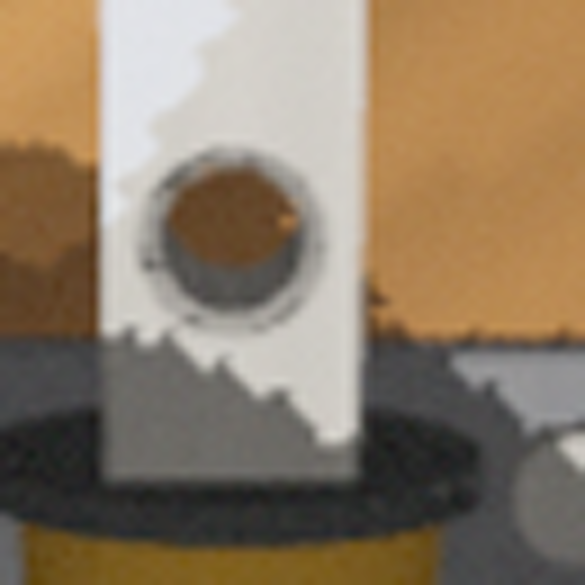

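Run:
```python
from h import *
im=load('wrist8')['img']
cv2.imwrite('pics/c20.png',cv2.resize(im[205:260,230:335],None,fx=7,fy=7,interpolation=cv2.INTER_CUBIC))
```

```text
(no output)
```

View pics/c20.png

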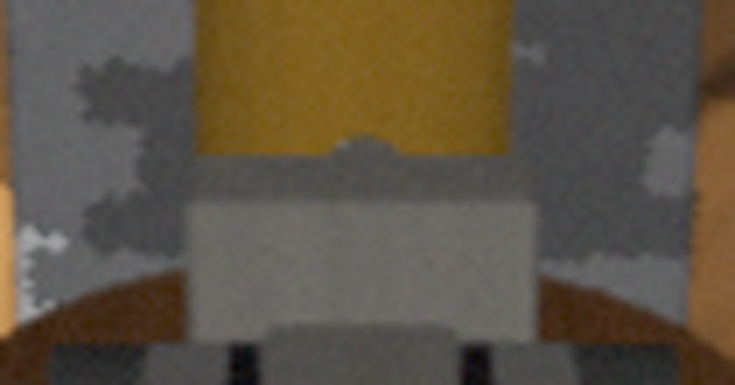

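Run:
```python
from h import *
np.set_printoptions(precision=4,suppress=True)
g=load('wrist8')
Rc=np.array([[-0.001,1.,.0009],[-.9552,-.0007,-.2958],[-.2958,-.0011,.9552]]); tc=np.array([.0017,.0215,.188])
def atz(u,v,z):
    p=cv2.undistortPoints(np.array([[[u,v]]]),np.array(g['mtx']),np.array([g['k1'],0,0,0,0.])).ravel()
    d=Rc.T@np.array([p[0],p[1],1]);o=-Rc.T@tc; return (o+d*(z-o[2])/d[2])*1000
f=lambda x,y,z:atz((x+.5)/9-.5+255,(y+.5)/9-.5+125,z)
for z in (.0485,.0505,.0525): print('hole',f(234.5,237.5,z),'edges',f(101,237,z),f(366,237,z),f(103,470,z),f(360,470,z), f(101,20,z),f(370,20,z))
```

```text
hole [43.4743 -1.9203 48.5   ] edges [ 43.5188 -11.2287  48.5   ] [43.5026  7.2479 48.5   ] [ 26.9253 -11.3095  48.5   ] [26.9105  6.9981 48.5   ] [ 58.363  -11.0312  48.5   ] [58.3458  7.3647 48.5   ]
hole [43.1795 -1.9243 50.5   ] edges [ 43.2245 -11.3166  50.5   ] [43.2081  7.3266 50.5   ] [ 26.4813 -11.3982  50.5   ] [26.4663  7.0746 50.5   ] [ 58.2025 -11.1174  50.5   ] [58.1852  7.4444 50.5   ]
hole [42.8848 -1.9283 52.5   ] edges [ 42.9302 -11.4046  52.5   ] [42.9136  7.4053 52.5   ] [ 26.0373 -11.4869  52.5   ] [26.0222  7.151  52.5   ] [ 58.0421 -11.2035  52.5   ] [58.0246  7.5242 52.5   ]
```

>>> {"op": "play_rows", "data": {
  "rows": [
    [[10,0,0,0,0,0.3,-1],[15,-0.5,0,0,0,0,-1],[12,0,0,0,0,0,-1],[7.6,0,0,0,0,0,-1],[0,0,6,0,0,0,-1],[0,0,6,0,0,0,-1],[0,0,5,0,0,0,-1],[0,0,0,0,0,0,-1],[0,0,0,0,0,0,-1]]
  ]
}}

```text
time_s: 13.15
eef_pos: [0.5134, 0.1478, 0.1544]
eef_rot: [2.973, -1.014, -0.001]
ft_force: [-0.1, 0.1, -2.0]
width: 0.0127
```

Run:
```python
from h import *
np.set_printoptions(precision=4,suppress=True)
for n in ['wrist','side','scene']: snap(n,n+'9')
a=cv2.resize(load('side9')['img'][130:200,180:260],None,fx=5,fy=5,interpolation=cv2.INTER_CUBIC)
b=cv2.resize(load('wrist9')['img'][90:265,190:370],None,fx=2,fy=2,interpolation=cv2.INTER_CUBIC)
cv2.imwrite('pics/c21.png',np.hstack([a[:350],b[:350]])); o=observe();print(o['time_s'],o['eef_pos'],o['ft_force'],o['width'])
```

```text
13.3 [0.5139 0.1478 0.1549] [-0.6189  0.4645 -1.5223] 0.012782608401002397
```

View pics/c21.png

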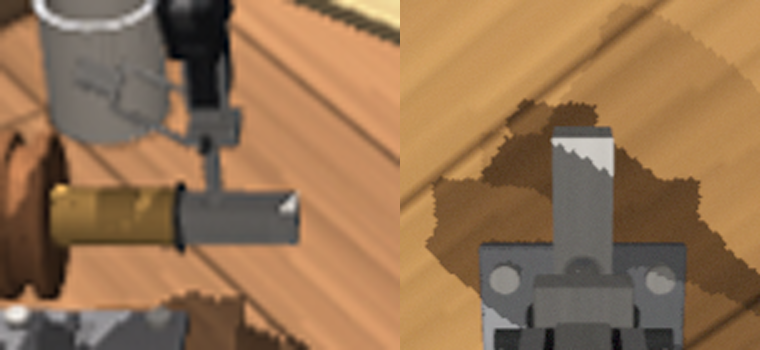

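>>> {"op": "play_rows", "data": {
  "rows": [
    [[0,0,2,0,0,0,-1],[0,0,2,0,0,0,-1],[0,0,2,0,0,0,-1],[0,0,1.5,0,0,0,-1],[0,0,1,0,0,0,-1],[0,0,1,0,0,0,-1],[0,0,0,0,0,0,-1]]
  ]
}}

```text
time_s: 14.0
eef_pos: [0.5137, 0.1475, 0.145]
eef_rot: [2.973, -1.015, -0.0]
ft_force: [0.9, -0.4, -1.5]
width: 0.0127
```

>>> {"op": "play_rows", "data": {
  "rows": [
    [[0,0,1.5,0,0,0,-1],[0,0,1.5,0,0,0,-1],[0,0,1.5,0,0,0,-1],[0,0,0,0,0,0,-1]]
  ]
}}

```text
time_s: 14.4
eef_pos: [0.5136, 0.1475, 0.1404]
eef_rot: [2.973, -1.015, -0.0]
ft_force: [-0.8, 0.2, -1.2]
width: 0.0127
```

Run:
```python
from h import *
np.set_printoptions(precision=4,suppress=True)
for n in ['wrist','side']: snap(n,n+'10')
a=cv2.resize(load('side10')['img'][130:200,180:260],None,fx=5,fy=5,interpolation=cv2.INTER_CUBIC)
b=cv2.resize(load('wrist10')['img'][90:265,190:370],None,fx=2,fy=2,interpolation=cv2.INTER_CUBIC)
cv2.imwrite('pics/c22.png',np.hstack([a[:350],b[:350]])); o=observe();print(o['time_s'],o['eef_pos'],o['ft_force'],o['moment'],o['width'])
```

```text
14.5 [0.5138 0.1475 0.1405] [ 0.6671 -0.3842 -1.6576] [ 0.0382  0.0185 -0.0161] 0.012544098574457738
```

View pics/c22.png

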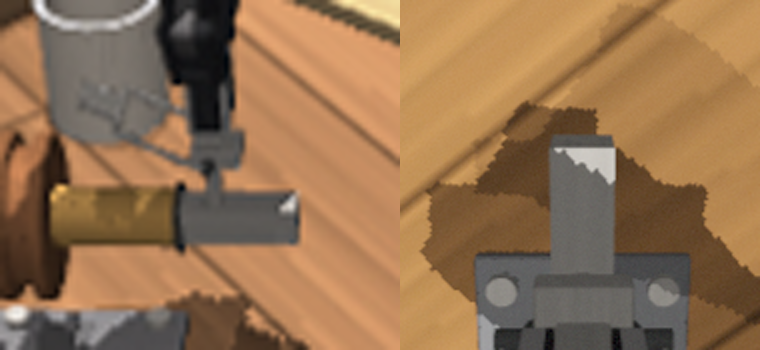

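Run:
```python
from h import *
a=[cv2.resize(load(s)['img'][145:185,205:245],None,fx=9.5,fy=9.5,interpolation=cv2.INTER_CUBIC) for s in('side9','side10')]
cv2.imwrite('pics/c23.png',np.clip(np.hstack(a)*1.8,0,255))
```

```text
[ WARN:0@0.536] global loadsave.cpp:1063 imwrite_ Unsupported depth image for selected encoder is fallbacked to CV_8U.
```

View pics/c23.png

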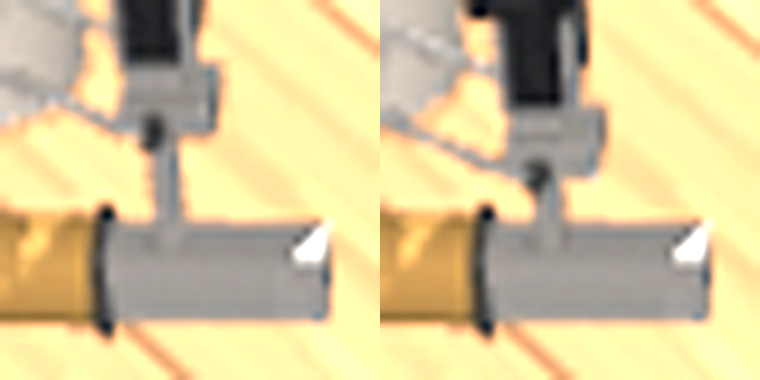

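>>> {"op": "play_rows", "data": {
  "rows": [
    [[0,0,2.5,0,0,0,-1],[0,0,2.5,0,0,0,-1],[0,0,2.5,0,0,0,-1],[0,0,2.5,0,0,0,-1],[0,0,2.5,0,0,0,-1],[0,0,2.5,0,0,0,-1],[0,0,0,0,0,0,-1]]
  ]
}}

```text
time_s: 15.2
eef_pos: [0.5135, 0.1474, 0.1252]
eef_rot: [2.973, -1.015, -0.001]
ft_force: [-0.7, 1.2, -1.0]
width: 0.0126
```

>>> {"op": "play_rows", "data": {
  "rows": [
    [[0,0,2,0,0,0,-1],[0,0,2,0,0,0,-1],[0,0,2,0,0,0,-1],[0,0,1,0,0,0,-1],[0,0,1,0,0,0,-1],[0,0,1,0,0,0,-1],[0,0,0,0,0,0,-1]]
  ]
}}

```text
time_s: 15.9
eef_pos: [0.5137, 0.1475, 0.1165]
eef_rot: [2.973, -1.015, -0.0]
ft_force: [0.2, -0.7, -2.2]
width: 0.0126
```

>>> {"op": "play_rows", "data": {
  "rows": [
    [[0,0,1,0,0,0,-1],[0,0,0.5,0,0,0,-1],[0,0,0.5,0,0,0,-1],[0,0,0,0,0,0,-1]]
  ]
}}

```text
time_s: 16.3
eef_pos: [0.5137, 0.1475, 0.1145]
eef_rot: [2.973, -1.015, -0.0]
ft_force: [0.1, -0.1, -1.3]
width: 0.0127
```

>>> {"op": "play_rows", "data": {
  "rows": [
    [[0,0,0.5,0,0,0,-1],[0,0,0.5,0,0,0,-1],[0,0,0.5,0,0,0,-1],[0,0,0,0,0,0,-1]]
  ]
}}

```text
time_s: 16.7
eef_pos: [0.5137, 0.1475, 0.113]
eef_rot: [2.973, -1.015, -0.0]
ft_force: [0.0, 0.6, -1.4]
width: 0.0129
```

Run:
```python
from h import *
np.set_printoptions(precision=4,suppress=True)
for n in ['wrist','side','scene']: snap(n,n+'11')
a=cv2.resize(load('side11')['img'][130:190,190:250],None,fx=7,fy=7,interpolation=cv2.INTER_CUBIC).astype(float)*1.6
b=cv2.resize(load('wrist11')['img'][90:300,190:370],None,fx=2,fy=2,interpolation=cv2.INTER_CUBIC)
cv2.imwrite('pics/c24.png',np.clip(np.hstack([a[:420],b[:420]]),0,255).astype(np.uint8)); o=observe();print(o['time_s'],o['eef_pos'],o['ft_force'],o['moment'],o['width'])
```

```text
16.85 [0.5138 0.1475 0.1131] [ 0.1127  0.3372 -2.0686] [0.0006 0.0304 0.0241] 0.012990651948987138
```

View pics/c24.png

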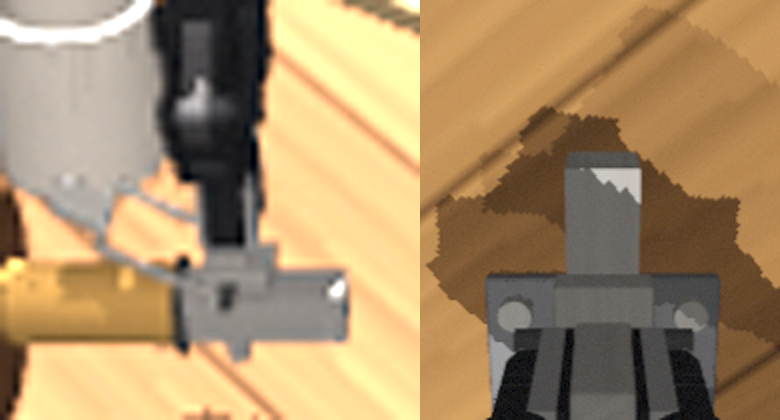

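>>> {"op": "play_rows", "data": {
  "rows": [
    [[0,0,0.5,0,0,0,-1],[0,0,0.5,0,0,0,-1],[0,0,0,0,0,0,-1]]
  ]
}}

```text
time_s: 17.15
eef_pos: [0.5139, 0.1475, 0.1128]
eef_rot: [-2.973, 1.015, -0.0]
ft_force: [-1.9, -1.1, 5.8]
width: 0.0127
```

>>> {"op": "play_rows", "data": {
  "rows": [
    [[0,0,0.5,0,0,0,-1],[0,0,0,0,0,0,-1]]
  ]
}}

```text
time_s: 17.35
eef_pos: [0.514, 0.1475, 0.1128]
eef_rot: [-2.972, 1.015, 0.0]
ft_force: [-3.8, -1.5, 10.6]
width: 0.0126
```

>>> {"op": "play_rows", "data": {
  "rows": [
    [[0,0,0.5,0,0,0,-1],[0,0,0,0,0,0,-1]]
  ]
}}

```text
time_s: 17.55
eef_pos: [0.514, 0.1475, 0.1128]
eef_rot: [-2.972, 1.015, 0.0]
ft_force: [-5.6, -1.9, 15.8]
width: 0.0128
```

>>> {"op": "play_rows", "data": {
  "rows": [
    [[0,0,-1.5,0,0,0,-1],[0,0,0,0,0,0,-0.6],[0,0,0,0,0,0,-0.2],[0,0,0,0,0,0,-0.2],[0,0,-5,0,0,0,-0.2],[0,0,-10,0,0,0,-0.2],[0,0,-15,0,0,0,-0.2],[0,0,-20,0,0,0,-0.2],[0,0,-20,0,0,0,-0.2],[-15,0,-10,0,0,0,-0.2],[-15,0,0,0,0,0,-0.2],[0,0,0,0,0,0,-0.2]]
  ]
}}

```text
time_s: 18.75
eef_pos: [0.4892, 0.1674, 0.1937]
eef_rot: [-2.973, 1.011, -0.0]
ft_force: [0.0, 0.3, -0.2]
width: 0.0343
```

Run:
```python
from h import *
np.set_printoptions(precision=4,suppress=True)
for n in ['wrist','side','scene']: snap(n,n+'12')
a=cv2.resize(load('side12')['img'][130:190,180:240],None,fx=7,fy=7,interpolation=cv2.INTER_CUBIC).astype(float)*1.2
b=cv2.resize(load('wrist12')['img'][90:400,190:370],None,fx=1.8,fy=1.8,interpolation=cv2.INTER_CUBIC)
cv2.imwrite('pics/c25.png',np.clip(np.hstack([a[:420],b[:420]]),0,255).astype(np.uint8)); o=observe();print(o['time_s'],o['eef_pos'],o['ft_force'],o['width'])
```

```text
18.9 [0.4905 0.1654 0.1929] [ 0.2134 -0.4105  0.3959] 0.03417606922166944
```

View pics/c25.png

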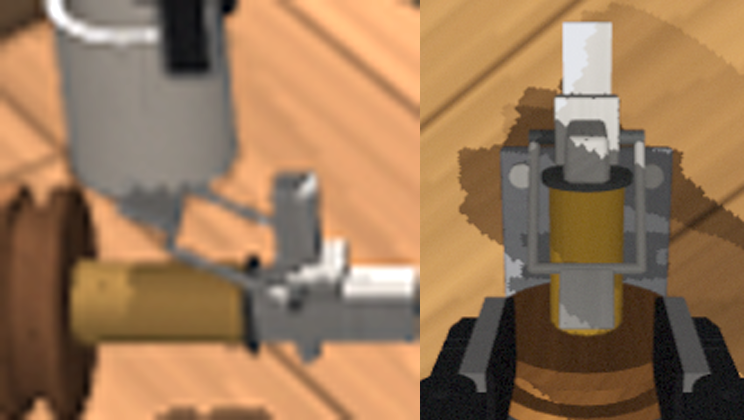

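View pics/wrist12.png

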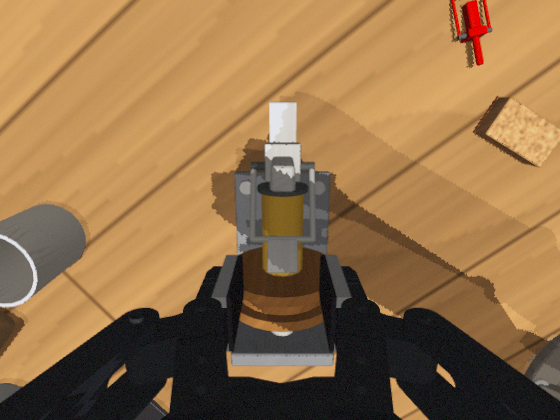

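Run:
```python
from h import *
np.set_printoptions(precision=4,suppress=True)
g=load('wrist12'); im=g['img']
cv2.imwrite('pics/c26.png',cv2.resize(im[135:285,235:325],None,fx=4,fy=4,interpolation=cv2.INTER_CUBIC))
T=observe()['eef_pos']; z0=T[2]-.121  # tool z of tang top
Rc=np.array([[-0.001,1.,.0009],[-.9552,-.0007,-.2958],[-.2958,-.0011,.9552]]); tc=np.array([.0017,.0215,.188])
def atz(u,v,z):
    p=cv2.undistortPoints(np.array([[[u,v]]],float),np.array(g['mtx']),np.array([g['k1'],0,0,0,0.])).ravel()
    d=Rc.T@np.array([p[0],p[1],1]);o=-Rc.T@tc; return (o+d*(z-o[2])/d[2])*1000
F=atz(282,143.9,z0-.010); px=F[0]-16; print('pin x tool',px,F)
for a in np.arange(-1.3,-.8,.1):
    o=[]
    for L in (50,72):
        x=px+L*np.sin(a); z=z0*1000-5-L*np.cos(a)
        q=Rc@np.array([x,-1.5,z])/1000+tc
        o.append(cv2.projectPoints(q[None],np.zeros(3),np.zeros(3),np.array(g['mtx']),np.array([g['k1'],0,0,0,0.]))[0].ravel()[1])
    print(round(a,2),o)
```

```text
pin x tool 30.166194275393345 [46.1662 -1.0222 61.8521]
-1.3 [np.float64(238.79154485646407), np.float64(270.3448902891741)]
-1.2 [np.float64(239.33033858837535), np.float64(272.0776335526172)]
-1.1 [np.float64(239.1368654853584), np.float64(272.8079858274257)]
-1.0 [np.float64(238.1659353876692), np.float64(272.4319331177058)]
-0.9 [np.float64(236.3784581552949), np.float64(270.84699042565455)]
```

View pics/c26.png

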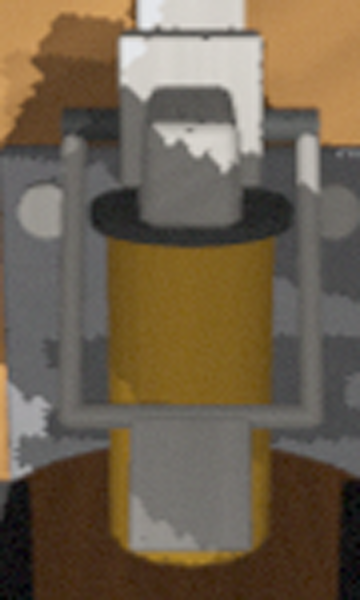

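>>> {"op": "play_rows", "data": {
  "rows": [
    [[-10,0,0,0,0,0,-0.2],[-10,0,0,0,0,0,-0.2],[-10,0,0,0,0,0,-0.2],[0,0,15,0,0,0,-0.2],[0,0,15,0,0,0,-0.2],[0,0,15,0,0,0,-0.2],[0,0,10,0,0,0,-0.2],[0,0,0,0,0,0,-0.2],[0,0,0,0,0,0,-0.2]]
  ]
}}

```text
time_s: 19.8
eef_pos: [0.4663, 0.1844, 0.1378]
eef_rot: [2.973, -1.015, -0.0]
ft_force: [0.0, -0.8, 0.5]
width: 0.034
```

Run:
```python
from h import *
np.set_printoptions(precision=4,suppress=True)
for n in ['wrist','side','scene']: snap(n,n+'13')
a=cv2.resize(load('side13')['img'][120:190,170:240],None,fx=6,fy=6,interpolation=cv2.INTER_CUBIC).astype(float)*1.2
b=cv2.resize(load('wrist13')['img'][90:400,190:370],None,fx=1.8,fy=1.8,interpolation=cv2.INTER_CUBIC)
cv2.imwrite('pics/c27.png',np.clip(np.hstack([a[:420],b[:420]]),0,255).astype(np.uint8)); o=observe();print(o['time_s'],o['eef_pos'],o['ft_force'],o['width'])
```

```text
19.95 [0.4668 0.1845 0.1383] [-0.1968  1.0522  0.2138] 0.03417079747031937
```

View pics/c27.png

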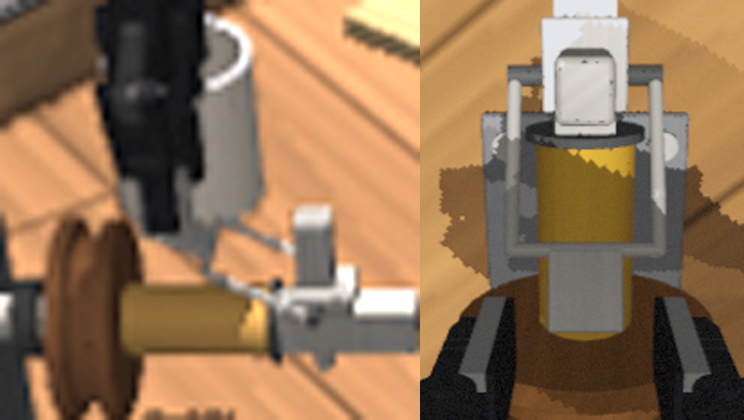

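>>> {"op": "play_rows", "data": {
  "rows": [
    [[0,0,4,0,0,0,-0.2],[0,0,4,0,0,0,-0.2],[0,0,4,0,0,0,-0.2],[0,0,4,0,0,0,-0.2],[0,0,0,0,0,0,-0.2],[0,0,0,0,0,0,-0.2]]
  ]
}}

```text
time_s: 20.55
eef_pos: [0.4662, 0.1842, 0.1214]
eef_rot: [2.973, -1.015, -0.0]
ft_force: [0.7, -0.9, -0.3]
width: 0.0337
```

Run:
```python
from h import *
np.set_printoptions(precision=4,suppress=True)
for n in ['wrist','side','scene']: snap(n,n+'14')
a=cv2.resize(load('side14')['img'][120:190,170:240],None,fx=6,fy=6,interpolation=cv2.INTER_CUBIC).astype(float)*1.2
b=cv2.resize(load('wrist14')['img'][90:400,190:370],None,fx=1.8,fy=1.8,interpolation=cv2.INTER_CUBIC)
cv2.imwrite('pics/c28.png',np.clip(np.hstack([a[:420],b[:420]]),0,255).astype(np.uint8)); o=observe();print(o['time_s'],o['eef_pos'],o['ft_force'],o['width'])
```

```text
20.7 [0.4665 0.1843 0.1217] [ 0.2748 -0.3245 -0.6927] 0.03416593649471289
```

View pics/c28.png

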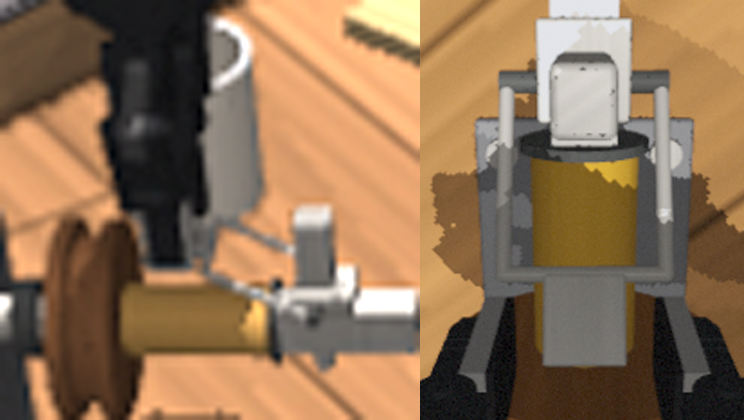

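>>> {"op": "play_rows", "data": {
  "rows": [
    [[0,0,0,0,0,0,-0.4],[0,0,0,0,0,0,-0.5],[0,0,0,0,0,0,-0.56],[0,0,0,0,0,0,-0.57],[0,0,0,0,0,0,-0.57],[0,0,0,0,0,0,-0.57]]
  ]
}}

```text
time_s: 21.3
eef_pos: [0.4663, 0.1843, 0.1216]
eef_rot: [-2.973, 1.015, 0.0]
ft_force: [-0.6, -0.1, 0.9]
width: 0.0189
```

Run:
```python
from h import *
np.set_printoptions(precision=4,suppress=True)
for n in ['wrist','side']: snap(n,n+'15')
a=cv2.resize(load('side15')['img'][120:190,170:240],None,fx=6,fy=6,interpolation=cv2.INTER_CUBIC).astype(float)*1.2
b=cv2.resize(load('wrist15')['img'][90:400,190:370],None,fx=1.8,fy=1.8,interpolation=cv2.INTER_CUBIC)
cv2.imwrite('pics/c29.png',np.clip(np.hstack([a[:420],b[:420]]),0,255).astype(np.uint8)); o=observe();print(o['time_s'],o['eef_pos'],o['ft_force'],o['width'])
```

```text
21.4 [0.4663 0.1843 0.1216] [-1.2981  0.4382  1.0432] 0.018517460447568437
```

View pics/c29.png

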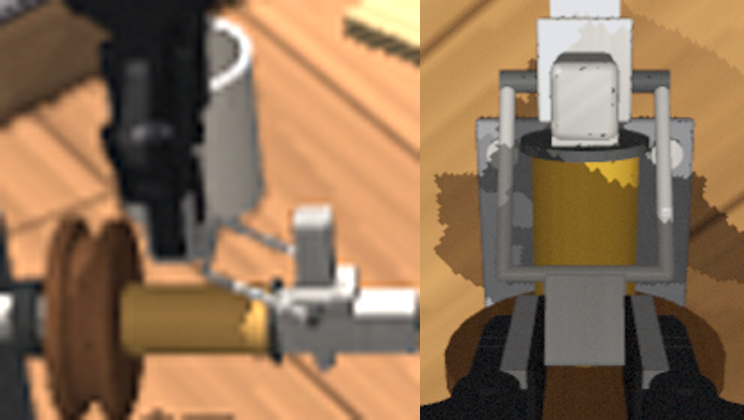

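>>> {"op": "play_rows", "data": {
  "rows": [
    [[1.4,0,-2.5,0,0,0,-0.57],[1.6,0,-2.5,0,0,0,-0.57],[1.6,0,-2.4,0,0,0,-0.57],[1.8,0,-2.4,0,0,0,-0.57],[0,0,0,0,0,0,-0.57]]
  ]
}}

```text
time_s: 21.9
eef_pos: [0.4714, 0.1801, 0.1316]
eef_rot: [2.973, -1.016, -0.0]
ft_force: [-1.0, 0.4, -2.2]
width: 0.0191
```

Run:
```python
from h import *
np.set_printoptions(precision=4,suppress=True)
for n in ['wrist','side']: snap(n,n+'16')
a=cv2.resize(load('side16')['img'][120:190,170:240],None,fx=6,fy=6,interpolation=cv2.INTER_CUBIC).astype(float)*1.2
b=cv2.resize(load('wrist16')['img'][90:400,190:370],None,fx=1.8,fy=1.8,interpolation=cv2.INTER_CUBIC)
cv2.imwrite('pics/c30.png',np.clip(np.hstack([a[:420],b[:420]]),0,255).astype(np.uint8)); o=observe();print(o['time_s'],o['eef_pos'],o['ft_force'],o['width'])
```

```text
22.0 [0.4712 0.1802 0.1314] [-1.3143  0.5874 -2.2607] 0.01866444822575148
```

View pics/c30.png

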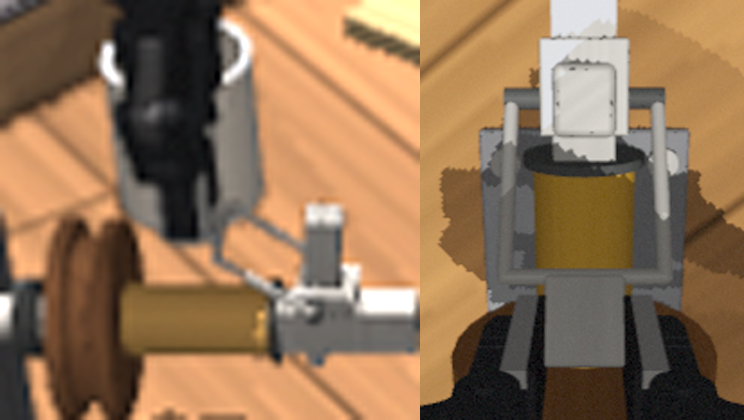

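>>> {"op": "play_rows", "data": {
  "rows": [
    [[0,0,0,0,0,0,-0.54],[0,0,0,0,0,0,-0.5],[0,0,0,0,0,0,-0.4],[0,0,0,0,0,0,-0.3],[0,0,0,0,0,0,-0.2]]
  ]
}}

```text
time_s: 22.5
eef_pos: [0.4716, 0.1803, 0.1315]
eef_rot: [-2.973, 1.015, -0.0]
ft_force: [0.2, 0.3, -0.2]
width: 0.0342
```

Run:
```python
from h import *
np.set_printoptions(precision=4,suppress=True)
for n in ['wrist','side']: snap(n,n+'17')
a=cv2.resize(load('side17')['img'][120:190,170:240],None,fx=6,fy=6,interpolation=cv2.INTER_CUBIC).astype(float)*1.2
b=cv2.resize(load('wrist17')['img'][90:400,190:370],None,fx=1.8,fy=1.8,interpolation=cv2.INTER_CUBIC)
cv2.imwrite('pics/c31.png',np.clip(np.hstack([a[:420],b[:420]]),0,255).astype(np.uint8)); o=observe();print(o['time_s'],o['eef_pos'],o['ft_force'],o['width'])
```

```text
22.6 [0.4715 0.1803 0.1315] [-0.1958 -0.5397 -0.6365] 0.03397673466806467
```

View pics/c31.png

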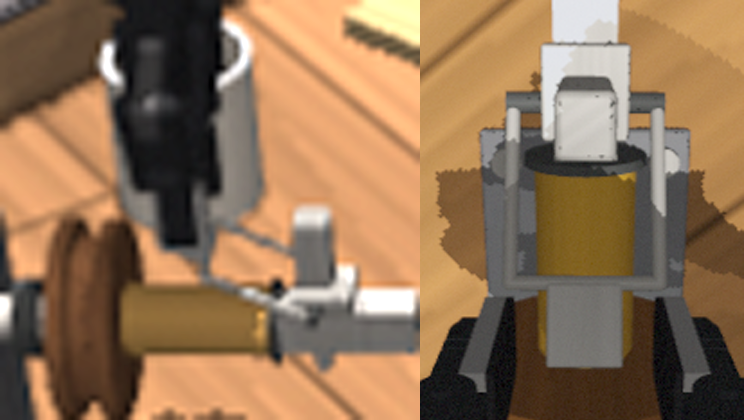

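>>> {"op": "play_rows", "data": {
  "rows": [
    [[-3.2,0,4,0,0,0,-0.2],[-3.2,0,6,0,0,0,-0.2],[0,0,0,0,0,0,-0.4],[0,0,0,0,0,0,-0.52],[0,0,0,0,0,0,-0.56],[0,0,0,0,0,0,-0.56],[0,0,-2.6,0,-2.5,0,-0.56],[-0.1,0,-5.2,0,-5,0,-0.56],[-0.1,0,-5.2,0,-5,0,-0.56],[-0.1,0,-5.2,0,-5,0,-0.56],[0,0,0,0,0,0,-0.56]]
  ]
}}

```text
time_s: 23.7
eef_pos: [0.4683, 0.183, 0.1402]
eef_rot: [-2.845, 0.977, 0.445]
ft_force: [-3.6, 3.1, 3.1]
width: 0.0195
```

Run:
```python
from h import *
np.set_printoptions(precision=4,suppress=True)
for n in ['wrist','side']: snap(n,n+'18')
a=cv2.resize(load('side18')['img'][120:190,170:240],None,fx=6,fy=6,interpolation=cv2.INTER_CUBIC).astype(float)*1.2
b=cv2.resize(load('wrist18')['img'][90:400,190:370],None,fx=1.8,fy=1.8,interpolation=cv2.INTER_CUBIC)
cv2.imwrite('pics/c32.png',np.clip(np.hstack([a[:420],b[:420]]),0,255).astype(np.uint8)); o=observe();print(o['time_s'],o['eef_pos'],o['ft_force'],o['moment'],o['width'],o['qpos'])
```

```text
23.8 [0.4678 0.1833 0.1396] [-1.6408  1.1817  1.3415] [ 0.1532  0.1033 -0.0176] 0.019150337743520405 [-0.4581  0.3888  0.1742  1.9067 -0.3603  1.0637 -2.3103]
```

View pics/c32.png

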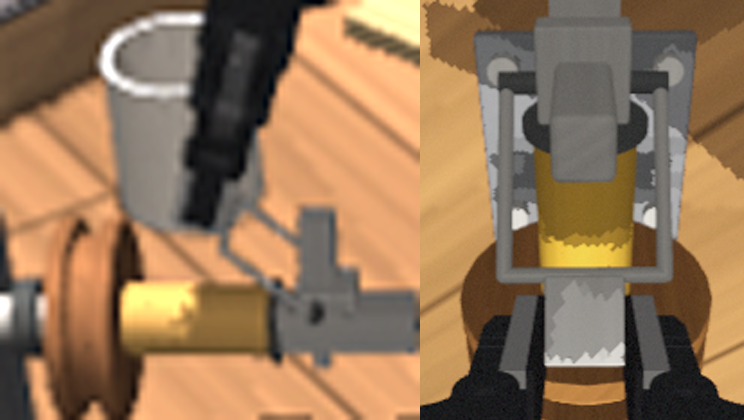

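>>> {"op": "play_rows", "data": {
  "rows": [
    [[-0.1,0,-5.2,0,-5,0,-0.56],[-0.1,0,-5.2,0,-5,0,-0.56],[-0.1,0,-5.2,0,-5,0,-0.56],[-0.1,0,-5.2,0,-5,0,-0.56],[0,0,0,0,0,0,-0.56]]
  ]
}}

```text
time_s: 24.3
eef_pos: [0.4748, 0.1778, 0.1584]
eef_rot: [-2.639, 0.905, 0.902]
ft_force: [-2.0, 2.1, 3.9]
width: 0.0192
```

Run:
```python
from h import *
np.set_printoptions(precision=4,suppress=True)
for n in ['wrist','side','scene']: snap(n,n+'19')
a=cv2.resize(load('side19')['img'][120:190,180:250],None,fx=6,fy=6,interpolation=cv2.INTER_CUBIC).astype(float)*1.2
b=cv2.resize(load('wrist19')['img'][90:400,190:370],None,fx=1.8,fy=1.8,interpolation=cv2.INTER_CUBIC)
cv2.imwrite('pics/c33.png',np.clip(np.hstack([a[:420],b[:420]]),0,255).astype(np.uint8)); o=observe();print(o['time_s'],o['eef_pos'],o['ft_force'],o['moment'],o['width'],o['qpos'])
```

```text
24.45 [0.4743 0.1781 0.1581] [-0.1976  0.165   0.1518] [-0.1324 -0.3694 -0.0414] 0.018777056213100343 [-0.2686  0.5569  0.1408  1.7303 -0.5285  1.3924 -2.1194]
```

View pics/c33.png

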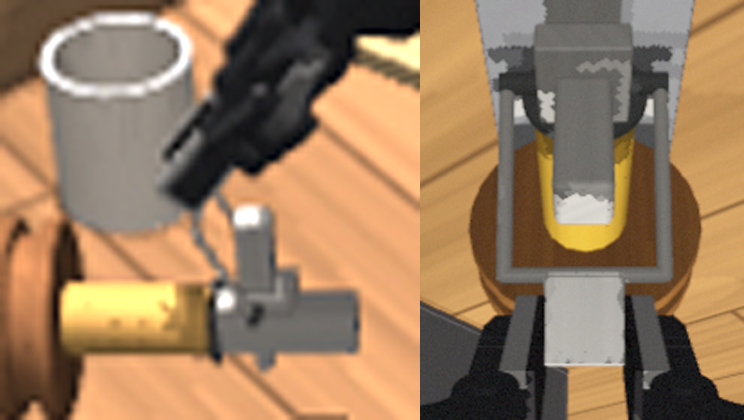

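>>> {"op": "play_rows", "data": {
  "rows": [
    [[0,0,0,0,0,0,-0.5],[0,0,0,0,0,0,-0.35],[0,0,0,0,0,0,-0.2],[0,0,0,0,0,0,-0.2],[0,0,-10,0,0,0,-0.2],[0,0,-20,0,0,0,-0.2],[0,0,-20,0,0,0,-0.2],[0,0,-20,0,0,0,-0.2],[0,0,-10,0,0,0,-0.2],[0,0,0,0,0,0,-0.2]]
  ]
}}

```text
time_s: 25.45
eef_pos: [0.5142, 0.1474, 0.2228]
eef_rot: [-2.643, 0.904, 0.893]
ft_force: [-0.8, -0.6, -0.1]
width: 0.0342
```

>>> {"op": "play_rows", "data": {
  "rows": [
    [[0,0,0,0,7.5,0,-0.2],[0,0,0,0,7.5,0,-0.2],[0,0,0,0,7.5,0,-0.2],[0,0,0,0,7.5,0,-0.6],[0,0,0,0,7.5,0,-1],[0,0,0,0,0,0,-1],[0,0,0,0,0,0,-1]]
  ]
}}

```text
time_s: 26.15
eef_pos: [0.5115, 0.1493, 0.2216]
eef_rot: [-2.975, 1.011, 0.003]
ft_force: [-0.6, 0.1, 0.2]
width: 0.0002
```

Run:
```python
from h import *
np.set_printoptions(precision=4,suppress=True)
for n in ['wrist','side','scene']: snap(n,n+'20')
a=cv2.resize(load('side20')['img'][120:190,180:250],None,fx=6,fy=6,interpolation=cv2.INTER_CUBIC).astype(float)*1.2
b=cv2.resize(load('wrist20')['img'][90:400,190:370],None,fx=1.8,fy=1.8,interpolation=cv2.INTER_CUBIC)
cv2.imwrite('pics/c34.png',np.clip(np.hstack([a[:420],b[:420]]),0,255).astype(np.uint8)); o=observe();print(o['time_s'],o['eef_pos'],o['ft_force'],o['width'],o['qpos'])
R=Rn.from_rotvec(o['eef_rot']).as_matrix();print(R)
d=o['eef_pos']-np.array([.5138,.1475,.126]); print('rel hinge along spindle',d@np.array([.7915,-.611,0]),'lat',d@np.array([.611,.7915,0]),d[2])
```

```text
26.3 [0.5133 0.1471 0.2214] [ 1.2786 -0.7077 -0.8652] 0.00021680060737472068 [-0.5871  0.2251  0.2254  1.8814 -0.058   1.0426 -2.5688]
[[ 0.7899 -0.6132 -0.0012]
 [-0.6132 -0.7899 -0.0003]
 [-0.0008  0.0009 -1.    ]]
rel hinge along spindle -0.0001714533129477895 lat -0.0006189582538516147 0.09542323778206652
```

View pics/c34.png

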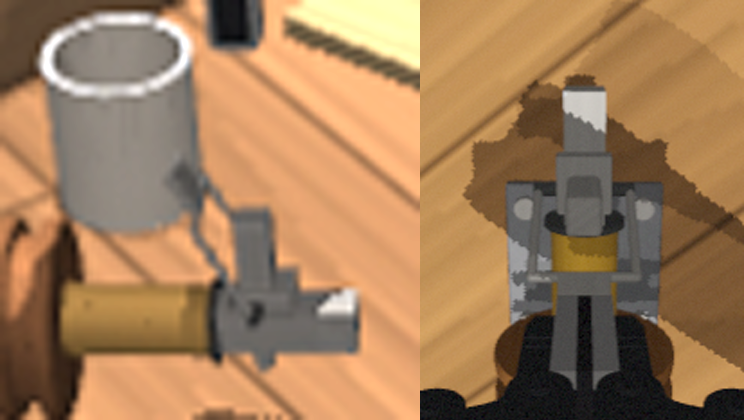

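>>> {"op": "play_rows", "data": {
  "rows": [
    [[-15,0,0,0,0,0,-1],[-20,0,0,0,0,0,-1],[-20,0,0,0,0,0,-1],[-5,0,20,0,0,0,-1],[0,0,25,0,0,0,-1],[0,0,20,0,0,0,-1],[0,0,5,0,0,0,-1],[0,0,0,0,0,0,-1],[0,0,0,0,0,0,-1]]
  ]
}}

```text
time_s: 27.2
eef_pos: [0.4664, 0.1847, 0.1526]
eef_rot: [-2.972, 1.017, -0.001]
ft_force: [0.9, 0.1, 0.5]
width: 0.0001
```

```bash
cat > look.py <<'E'
from h import *
import sys
k=sys.argv[1]; np.set_printoptions(precision=4,suppress=True)
for n in ['wrist','side','scene']: snap(n,n+k)
a=cv2.resize(load('side'+k)['img'][120:190,180:250],None,fx=6,fy=6,interpolation=cv2.INTER_CUBIC).astype(float)*1.2
b=cv2.resize(load('wrist'+k)['img'][50:400,190:370],None,fx=1.2,fy=1.2,interpolation=cv2.INTER_CUBIC)
cv2.imwrite(f'pics/L{k}.png',np.clip(np.hstack([a[:420],b[:420]]),0,255).astype(np.uint8)); o=observe();print(o['time_s'],o['eef_pos'],o['ft_force'],o['width'])
d=o['eef_pos']-np.array([.5138,.1475,.126]); print('rel hinge along spindle',d@np.array([.7915,-.611,0]),'lat',d@np.array([.611,.7915,0]),d[2])
E
python3 look.py 21
```

```text
27.35 [0.4662 0.1851 0.1528] [0.4381 0.2271 0.0086] -0.00018803536887767195
rel hinge along spindle -0.06066151670813603 lat 0.0007012951221773579 0.02682972002575698
```

View pics/L21.png

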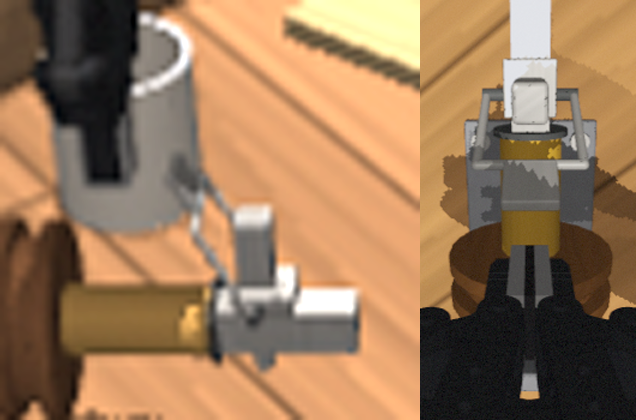

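>>> {"op": "play_rows", "data": {
  "rows": [
    [[6,0,2,0,0,0,-1],[6,0,2,0,0,0,-1],[5,0,0,0,0,0,-1],[5,0,0,0,0,0,-1],[5,0,0,0,0,0,-1],[5,0,0,0,0,0,-1],[5,0,0,0,0,0,-1],[5,0,0,0,0,0,-1],[0,0,0,0,0,0,-1]]
  ]
}}

```text
time_s: 28.25
eef_pos: [0.4993, 0.1586, 0.1479]
eef_rot: [2.972, -1.017, 0.001]
ft_force: [-0.6, -0.0, -0.0]
width: 0.0
```

```bash
python3 look.py 22
```

```text
28.4 [0.4985 0.1593 0.1478] [-0.8675 -0.1324  0.0163] -0.0005381283584326059
rel hinge along spindle -0.019265670153710376 lat -2.518065068496135e-05 0.021804182164159025
```

View pics/L22.png

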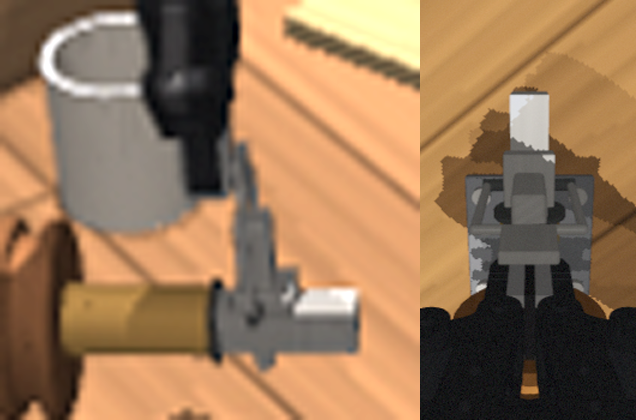

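>>> {"op": "play_rows", "data": {
  "rows": [
    [[5,0,0,0,0,0,-1],[5,0,0,0,0,0,-1],[5,0,0,0,0,0,-1],[5,0,0,0,0,0,-1],[5,0,0,0,0,0,-1],[5,0,0,0,0,0,-1],[5,0,0,0,0,0,-1],[5,0,0,0,0,0,-1],[5,0,0,0,0,0,-1],[0,0,0,0,0,0,-1]]
  ]
}}

```text
time_s: 29.4
eef_pos: [0.5349, 0.131, 0.1479]
eef_rot: [2.972, -1.017, 0.001]
ft_force: [-0.0, -0.1, -0.3]
width: -0.0002
```

```bash
python3 look.py 23
```

```text
29.55 [0.5342 0.1318 0.1478] [-0.8248  0.568  -0.1734] -3.621419349262262e-06
rel hinge along spindle 0.02572517263603551 lat 2.2434855053885733e-05 0.021848307310014747
```

View pics/L23.png

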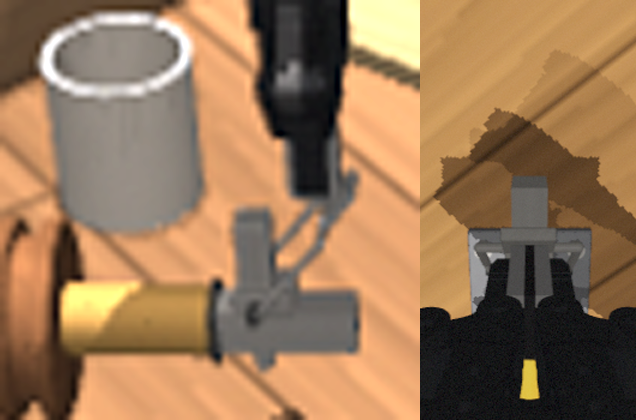

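>>> {"op": "play_rows", "data": {
  "rows": [
    [[5,0,0,0,0,0,-1],[5,0,0,0,0,0,-1],[5,0,0,0,0,0,-1],[3,0,-3,0,0,0,-1],[2,0,-6,0,0,0,-1],[7,0,-2,0,0,0,-1],[7,0,0,0,0,0,-1],[4,0,0,0,0,0,-1],[0,0,0,0,0,0,-1]]
  ]
}}

```text
time_s: 30.45
eef_pos: [0.5648, 0.1077, 0.1588]
eef_rot: [2.972, -1.017, 0.0]
ft_force: [-0.8, -0.2, 0.6]
width: 0.0003
```

```bash
python3 look.py 24
```

```text
30.6 [0.564  0.1086 0.1586] [ 0.0212 -0.3806  0.6419] -7.016067044437841e-06
rel hinge along spindle 0.0635179902775852 lat -0.00010940120934557632 0.032645464869388074
```

View pics/L24.png

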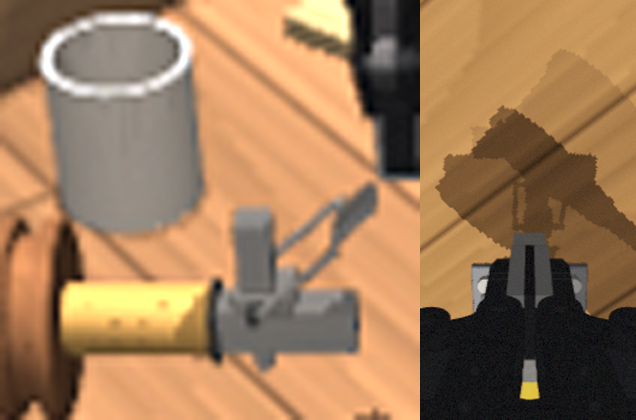

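>>> {"op": "play_rows", "data": {
  "rows": [
    [[-8,0,0,0,0,0,-1],[0,0,6,0,0,0,-1],[0,0,6,0,0,0,-1],[0,0,5,0,0,0,-1],[0,0,5,0,0,0,-1],[1,0,5,0,0,0,-1],[2,0,5,0,0,0,-1],[2,0,5,0,0,0,-1],[0,0,0,0,0,0,-1]]
  ]
}}

```text
time_s: 31.5
eef_pos: [0.5616, 0.1099, 0.121]
eef_rot: [2.972, -1.015, -0.002]
ft_force: [0.0, -0.2, 0.9]
width: 0.0002
```

```bash
python3 look.py 25
```

```text
31.65 [0.562  0.1103 0.1219] [ 0.7674 -0.4784 -0.3547] 0.00040213853529641306
rel hinge along spindle 0.06083258783363806 lat 1.3943562210218418e-05 -0.004090829066449475
```

View pics/L25.png

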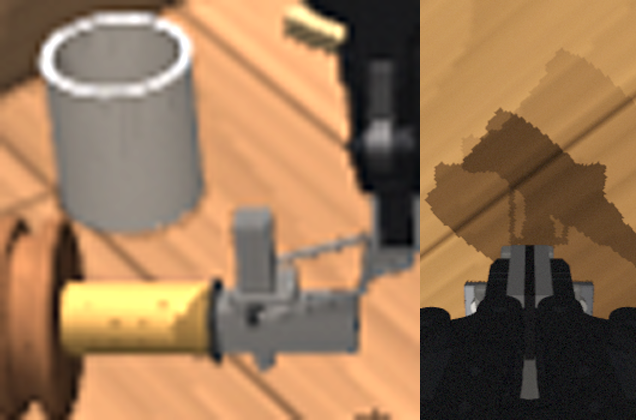

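>>> {"op": "play_rows", "data": {
  "rows": [
    [[1,0,5,0,0,0,-1],[0,0,5,0,0,0,-1],[0,0,5,0,0,0,-1],[0,0,5,0,0,0,-1],[0,0,4,0,0,0,-1],[0,0,4,0,0,0,-1],[0,0,4,0,0,0,-1],[0,0,0,0,0,0,-1]]
  ]
}}

```text
time_s: 32.45
eef_pos: [0.5623, 0.1096, 0.0893]
eef_rot: [2.973, -1.015, -0.001]
ft_force: [0.3, 0.0, -0.2]
width: 0.0001
```

```bash
python3 look.py 26
```

```text
32.6 [0.5628 0.1097 0.09  ] [ 0.0771 -0.1282 -0.2348] 0.00015803666547001296
rel hinge along spindle 0.06187839823245379 lat 6.53385219751429e-05 -0.036029486974417296
```

View pics/L26.png

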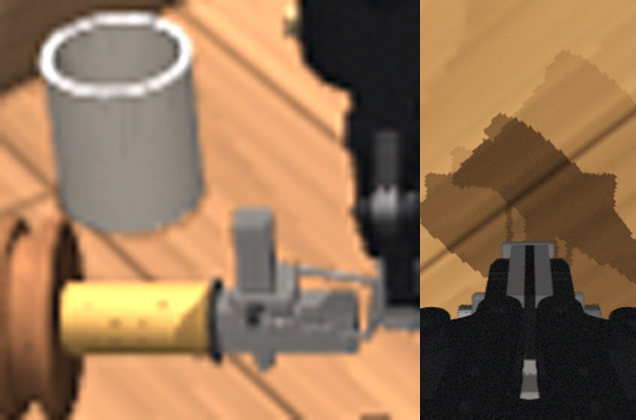

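>>> {"op": "play_rows", "data": {
  "rows": [
    [[0,0,3,0,0,0,-1],[0,0,3,0,0,0,-1],[0,0,3,0,0,0,-1],[0,0,2,0,0,0,-1],[0,0,0,0,0,0,-1]]
  ]
}}

```text
time_s: 33.1
eef_pos: [0.5624, 0.1096, 0.0784]
eef_rot: [2.973, -1.015, -0.001]
ft_force: [-0.0, -0.5, 0.8]
width: 0.0001
```

>>> {"op": "play_rows", "data": {
  "rows": [
    [[0,0,1.5,0,0,0,-1],[0,0,1.5,0,0,0,-1],[0,0,0,0,0,0,-1]]
  ]
}}

```text
time_s: 33.4
eef_pos: [0.5626, 0.1097, 0.0757]
eef_rot: [2.973, -1.015, -0.0]
ft_force: [1.0, -0.3, 0.2]
width: 0.0001
```

```bash
python3 look.py 27
```

```text
33.55 [0.5627 0.1097 0.0759] [-0.0146 -0.0634 -0.7428] 0.0002185446414989293
rel hinge along spindle 0.06182167482293388 lat -5.948472334880095e-06 -0.050100255749549225
```

View pics/L27.png

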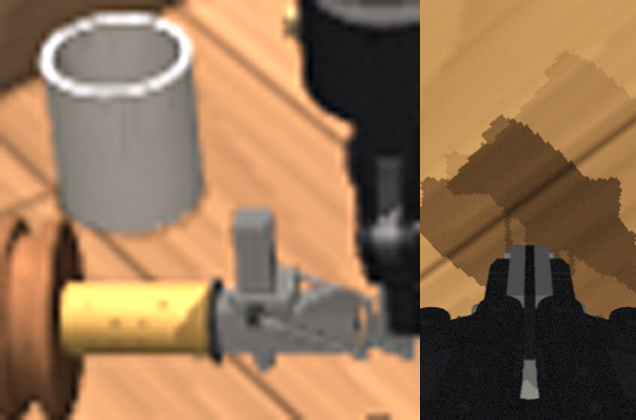

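>>> {"op": "play_rows", "data": {
  "rows": [
    [[0,0,1,0,0,0,-1],[0,0,1,0,0,0,-1],[0,0,0,0,0,0,-1]]
  ]
}}

```text
time_s: 33.85
eef_pos: [0.5626, 0.1097, 0.0737]
eef_rot: [2.973, -1.015, -0.0]
ft_force: [0.8, 0.5, -0.5]
width: -0.0001
```

>>> {"op": "play_rows", "data": {
  "rows": [
    [[0,0,1,0,0,0,-1],[0,0,1,0,0,0,-1],[0,0,0,0,0,0,-1]]
  ]
}}

```text
time_s: 34.15
eef_pos: [0.5626, 0.1097, 0.0717]
eef_rot: [2.973, -1.015, -0.0]
ft_force: [-0.2, 0.5, 0.2]
width: 0.0003
```

>>> {"op": "play_rows", "data": {
  "rows": [
    [[0,0,1,0,0,0,-1],[0,0,1,0,0,0,-1],[0,0,0,0,0,0,-1]]
  ]
}}

```text
time_s: 34.45
eef_pos: [0.5626, 0.1097, 0.0697]
eef_rot: [2.973, -1.015, -0.0]
ft_force: [0.4, 0.3, 0.4]
width: -0.0001
```

>>> {"op": "play_rows", "data": {
  "rows": [
    [[0,0,1,0,0,0,-1],[0,0,1,0,0,0,-1],[0,0,0,0,0,0,-1]]
  ]
}}

```text
time_s: 34.75
eef_pos: [0.5629, 0.1098, 0.068]
eef_rot: [-2.973, 1.015, -0.0]
ft_force: [-0.7, -0.3, 1.6]
width: 0.0002
```

```bash
python3 look.py 28
```

```text
34.9 [0.5628 0.1098 0.068 ] [-0.4207 -0.242   1.1283] 5.484411957997521e-05
rel hinge along spindle 0.06184698490349955 lat 0.00010982790824117468 -0.05803706774445022
```

View pics/L28.png

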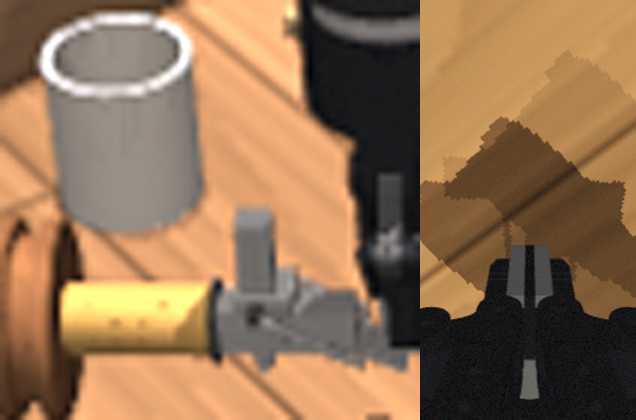

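>>> {"op": "play_rows", "data": {
  "rows": [
    [[0,0,1,0,0,0,-1],[0,0,0.5,0,0,0,-1],[0,0,0,0,0,0,-1]]
  ]
}}

```text
time_s: 35.2
eef_pos: [0.5628, 0.1098, 0.0664]
eef_rot: [-2.973, 1.015, -0.0]
ft_force: [-0.0, 0.2, 2.5]
width: 0.0
```

>>> {"op": "play_rows", "data": {
  "rows": [
    [[0,0,1,0,0,0,-1],[0,0,0.5,0,0,0,-1],[0,0,0,0,0,0,-1]]
  ]
}}

```text
time_s: 35.5
eef_pos: [0.5628, 0.1098, 0.0648]
eef_rot: [-2.973, 1.015, -0.0]
ft_force: [0.0, 0.5, 3.1]
width: -0.0002
```

>>> {"op": "play_rows", "data": {
  "rows": [
    [[0,0,1,0,0,0,-1],[0,0,0.5,0,0,0,-1],[0,0,0,0,0,0,-1]]
  ]
}}

```text
time_s: 35.8
eef_pos: [0.5624, 0.1096, 0.063]
eef_rot: [2.973, -1.015, -0.001]
ft_force: [0.0, 0.1, -0.1]
width: 0.0002
```

```bash
python3 look.py 29
```

```text
35.95 [0.5625 0.1095 0.0631] [ 0.1428 -0.0615 -0.2342] -9.411690832361868e-05
rel hinge along spindle 0.06170783303151638 lat -0.0003019981452341466 -0.06290340004937753
```

View pics/L29.png

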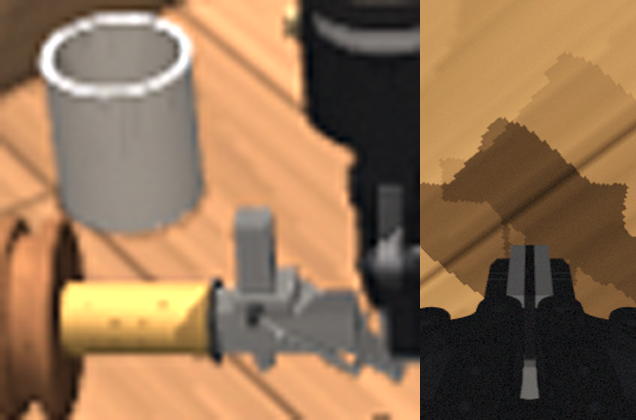

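>>> {"op": "play_rows", "data": {
  "rows": [
    [[0,0,1,0,0,0,-1],[0,0,1,0,0,0,-1],[0,0,0,0,0,0,-1]]
  ]
}}

```text
time_s: 36.25
eef_pos: [0.5624, 0.1096, 0.061]
eef_rot: [2.973, -1.015, -0.001]
ft_force: [-1.0, 0.6, 0.1]
width: -0.0002
```

>>> {"op": "play_rows", "data": {
  "rows": [
    [[0,0,1,0,0,0,-1],[0,0,1,0,0,0,-1],[0,0,1,0,0,0,-1],[0,0,0,0,0,0,-1]]
  ]
}}

```text
time_s: 36.65
eef_pos: [0.5626, 0.1097, 0.0582]
eef_rot: [2.973, -1.015, -0.0]
ft_force: [-0.0, -0.2, 0.3]
width: -0.0003
```

>>> {"op": "play_rows", "data": {
  "rows": [
    [[2,0,-4,0,0,0,-1],[4,0,-10,0,0,0,-1],[5,0,-20,0,0,0,-1],[5,0,-25,0,0,0,-1],[5,0,-30,0,0,0,-1],[0,0,-30,0,0,0,-1],[-20,0,-20,0,0,0,-1],[-25,0,0,0,0,0,-1],[-25,0,0,0,0,0,-1],[0,0,0,0,0,0,-1],[0,0,0,0,0,0,-1]]
  ]
}}

```text
time_s: 37.75
eef_pos: [0.5244, 0.1396, 0.1983]
eef_rot: [-2.973, 1.014, -0.002]
ft_force: [0.7, -0.1, 1.1]
width: -0.0001
```

```bash
python3 look.py 30
python3 - <<'E'
from h import *
a=cv2.resize(load('side30')['img'][145:195,190:250],None,fx=9,fy=9,interpolation=cv2.INTER_CUBIC); cv2.imwrite('pics/c40.png',a)
a=cv2.resize(load('scene30')['img'][110:210,250:360],None,fx=6,fy=6,interpolation=cv2.INTER_CUBIC); cv2.imwrite('pics/c41.png',a)
E
```

```text
37.9 [0.5249 0.1387 0.1977] [ 0.6196 -0.1206 -0.5037] 0.00029855136536555734
rel hinge along spindle 0.014158508083802384 lat -0.00023475831270455212 0.0717006247514135
```

View pics/c40.png

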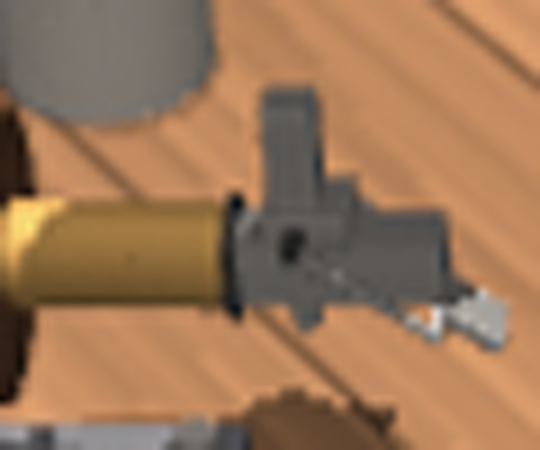

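View pics/wrist30.png

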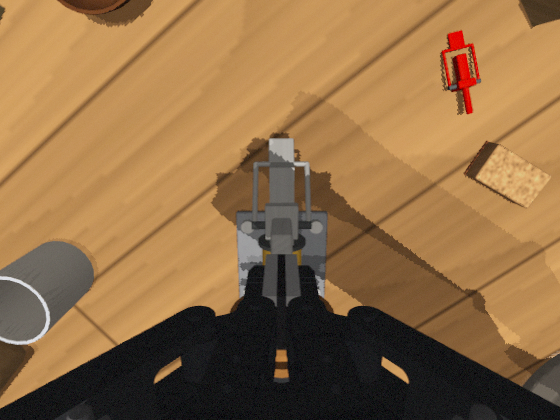

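Run:
```python
from h import *
np.set_printoptions(precision=1,suppress=True)
g=load('side30'); H=np.array([.5138,.1475,.126]); ex=np.array([.7915,-.611,0]); ey=np.array([.611,.7915,0]); ez=np.array([0,0,1])
P=lambda x,y,z:(proj(g,H+(x*ex+y*ey+z*ez)/1000)-[190,145])*9+4
print('hinge near',P(0,-20,0),'tang end',P(43,-9,-5),P(43,-9,-27),'tabtop',P(0,0,40))
for a in (2.0,2.1,2.2,2.3,2.4,2.5):
    f=lambda L,y:P(L*np.sin(a),y,L*np.cos(a)); print(a,'corner',f(50,-20),'tongue tip',f(72,-10),f(72,10),'mid',f(63,0))
b=cv2.resize(load('wrist30')['img'][125:255,220:340],None,fx=4.6,fy=4.6,interpolation=cv2.INTER_CUBIC); cv2.imwrite('pics/c42.png',b)
```

```text
hinge near [302.7 255.4] tang end [457.1 248. ] [461.1 309. ] tabtop [299.9  99.7]
2.0 corner [465.4 315.1] tongue tip [538.5 320. ] [543.1 278.6] mid [512.3 288.6]
2.1 corner [458.2 327.2] tongue tip [528.  337.3] [532.8 295.8] mid [503.2 303.8]
2.2 corner [449.6 338.6] tongue tip [515.5 353.5] [520.3 311.9] mid [492.3 318. ]
2.3 corner [439.5 349.1] tongue tip [500.9 368.4] [505.9 326.8] mid [479.7 331.1]
2.4 corner [428.1 358.7] tongue tip [484.6 381.9] [489.7 340.3] mid [465.5 343. ]
2.5 corner [415.5 367.2] tongue tip [466.5 394. ] [471.9 352.3] mid [449.8 353.6]
```

View pics/c42.png

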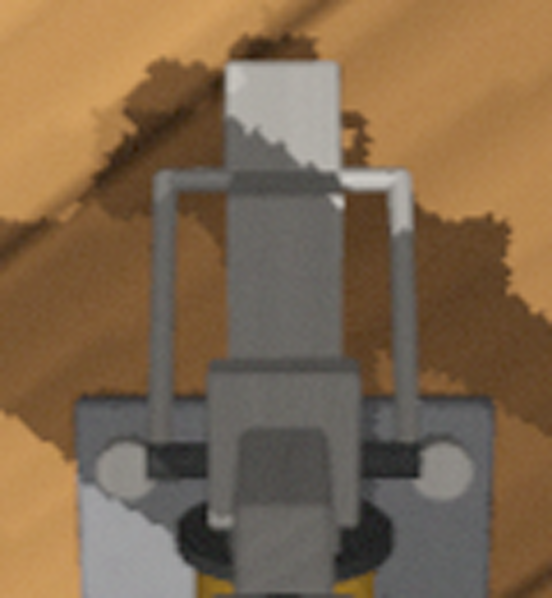

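View pics/c41.png

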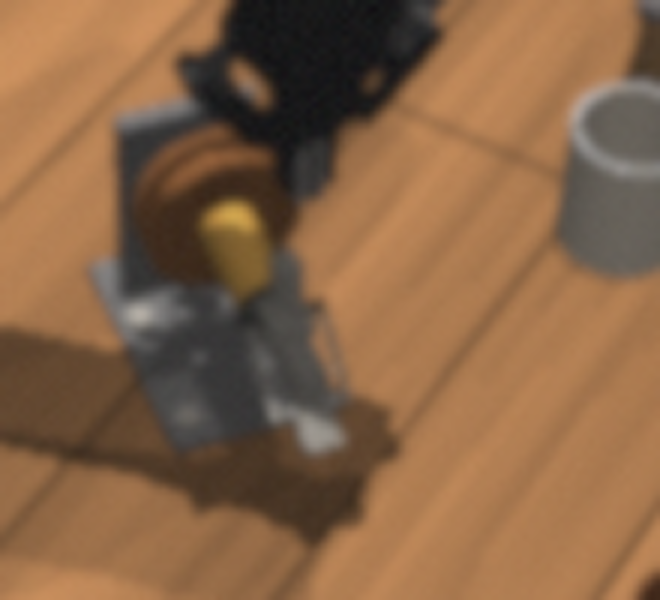

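>>> {"op": "play_rows", "data": {
  "rows": [
    [[20,0,0,0,0,0,-1],[25,0,0,0,0,0,-1],[0,0,25,0,0,0,-1],[0,0,30,0,0,0,-1],[0,0,30,0,0,0,-1],[0,0,25,0,0,0,-1],[0,0,15,0,0,0,-1],[0,0,5,0,0,0,-1],[0,0,0,0,0,0,-1]]
  ]
}}

```text
time_s: 38.8
eef_pos: [0.5596, 0.1114, 0.0668]
eef_rot: [2.972, -1.016, -0.001]
ft_force: [-0.2, 0.4, 0.7]
width: 0.0002
```

>>> {"op": "play_rows", "data": {
  "rows": [
    [[0,0,2,0,0,0,-1],[0,0,2,0,0,0,-1],[0,0,2,0,0,0,-1],[0,0,0,0,0,0,-1]]
  ]
}}

```text
time_s: 39.2
eef_pos: [0.5596, 0.1122, 0.0616]
eef_rot: [-2.973, 1.015, -0.0]
ft_force: [-0.9, -0.1, 0.6]
width: 0.0001
```

>>> {"op": "play_rows", "data": {
  "rows": [
    [[0,0,2,0,0,0,-1],[0,0,2,0,0,0,-1],[0,0,2,0,0,0,-1],[0,0,0,0,0,0,-1]]
  ]
}}

```text
time_s: 39.6
eef_pos: [0.5593, 0.1121, 0.055]
eef_rot: [2.973, -1.015, -0.001]
ft_force: [-0.4, 0.9, 0.1]
width: 0.0003
```

```bash
python3 look.py 31
```

```text
39.75 [0.5595 0.1121 0.0553] [-1.3358 -0.1268  0.1241] -0.00013095340460064883
rel hinge along spindle 0.05780273200434822 lat -5.702267835197167e-05 -0.07065882370040055
```

View pics/L31.png

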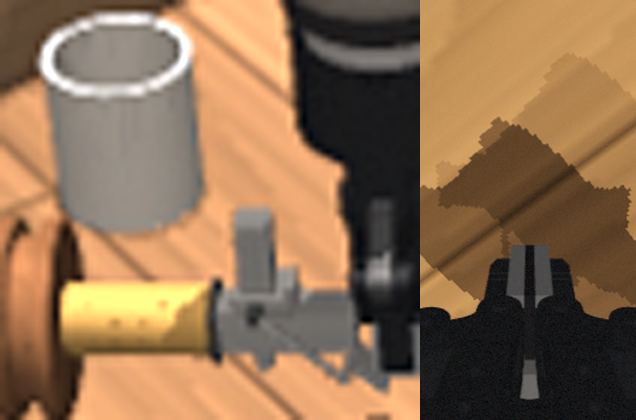

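>>> {"op": "play_rows", "data": {
  "rows": [
    [[0,0,2,0,0,0,-1],[0,0,2,0,0,0,-1],[0,0,2,0,0,0,-1],[0,0,0,0,0,0,-1]]
  ]
}}

```text
time_s: 40.15
eef_pos: [0.5593, 0.1121, 0.049]
eef_rot: [2.973, -1.015, -0.001]
ft_force: [-0.3, 0.8, -0.2]
width: -0.0001
```

>>> {"op": "play_rows", "data": {
  "rows": [
    [[0,0,2,0,0,0,-1],[0,0,2,0,0,0,-1],[0,0,0,0,0,0,-1]]
  ]
}}

```text
time_s: 40.45
eef_pos: [0.5593, 0.1121, 0.0451]
eef_rot: [2.973, -1.015, -0.001]
ft_force: [0.6, -0.2, 0.7]
width: 0.0003
```

>>> {"op": "play_rows", "data": {
  "rows": [
    [[2,0,-4,0,0,0,-1],[6,0,-8,0,0,0,-1],[6,0,-15,0,0,0,-1],[8,0,-25,0,0,0,-1],[10,0,-30,0,0,0,-1],[10,0,-30,0,0,0,-1],[20,0,-30,0,0,0,-1],[30,0,-20,0,0,0,-1],[0,0,0,0,0,0,-1],[0,0,0,0,0,0,-1]]
  ]
}}

```text
time_s: 41.45
eef_pos: [0.633, 0.0549, 0.2083]
eef_rot: [-2.972, 1.018, -0.002]
ft_force: [0.0, 0.9, -1.0]
width: 0.0001
```

```bash
python3 look.py 32
python3 - <<'E'
from h import *
a=cv2.resize(load('side32')['img'][145:195,190:250],None,fx=9,fy=9,interpolation=cv2.INTER_CUBIC); cv2.imwrite('pics/c43.png',np.clip(a.astype(float)*1.3,0,255).astype(np.uint8))
E
```

```text
41.6 [0.6312 0.0566 0.2065] [-0.7319 -0.6871 -0.186 ] -8.578685478531754e-05
rel hinge along spindle 0.14841555791425284 lat -0.0002014710996095012 0.08048838942807679
```

View pics/c43.png

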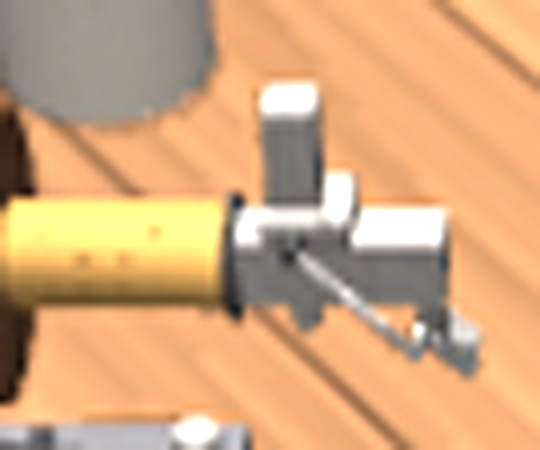

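View pics/wrist32.png

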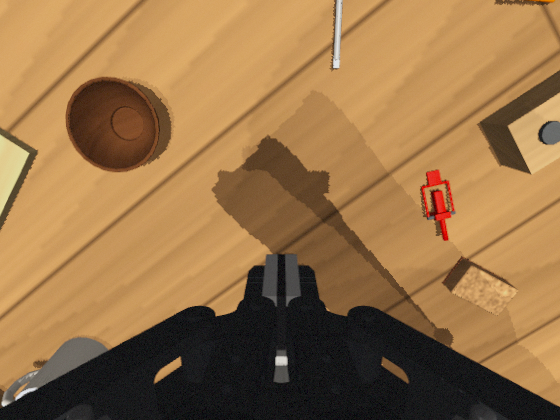

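```bash
python3 -c "
from plant import *
print(finish_job())"
```

```text
the job is handed in; nothing more can be done
None
```

The linchpin is fully home in the spindle's cross hole and its ring has snapped under the free end. I handed the job in at about 41.6 s of the 72 s allowed.

**What I did**
1. I took the steel linchpin from the rack's middle hole and found the cross hole with the wrist camera. The pin went down with almost no resistance until the shoulder touched. I pressed up to about 16 N to confirm it was home, then let go.
2. I lifted the ring by its tongue and swung it over the head. I then pressed it down past the end face, where the force rose to about 3 N and dropped to zero at the snap. I pushed it a little further with no resistance and backed off.

**Last checks**
- **Ring:** it reads about 2.4 rad in the side picture, past the 2.2 needed to lock, with the cross wire under the tang.
- **Pin:** the tab top is within about 0.2 pixel of where it was just after seating, so the head is still home.
- **Robot:** the gripper is clear of everything.

**What disagreed**
- **First grasp missed:** the fingertips turned out to sit about 28 mm behind the reported tool point. The fingers closed just above the tab without pressing, so I opened them, went lower and grasped again.
- **First ring lift tilted the pin:** the pin leaned a few degrees within the hole's clearance and settled back when I released. I repeated the lift turning the tool with the ring, which worked; the pin leaned only slightly.
- **Snap force:** it was nearer 3 N than the expected 5 to 10 N. The pictures show the ring locked all the same.

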